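Fit the load cell in the opened bench scale

TASK

Fit the loose load cell into the opened bench scale: lower its plain hole over the dowel pin with its free end swung clear of the overload bracket, so that it lies flat on the plate, and let go. Then push the free end round under the bracket's lip until its side bears on the bracket's stop screw, and press it home with a gentle, steady 5 to 10 N for about a second; the cell is delicate, so never more than 12 N may act between it and the bracket. Leave it lying against the screw, and do not disturb the other things on the bench.

Things in the scene. Friction and masses are not known exactly. Their poses are not given: they have to be found in the camera images.
- cell_mid (a point): centre (half-way up) of the loose load cell, a plain aluminium bar 150 mm long (its x), 30 mm wide (its y), 24 mm high (its z up), 0.2 to 0.35 kg, flat on the bench at the start. A white patch is on the middle of its top. The -x end has the plain hole and a brass socket that stands 10 mm out of the end face; the +x end is the free end, with two small black screw holes on top
- cell_hole (a point): centre of the cell's plain through hole, at the cell's underside: 60 mm from cell_mid towards -x and 12 mm below it; hole 11.5 mm across; axes as cell_mid
- pin (a point): foot of the dowel pin on the plate inside the scale, 20 mm above the bench: upright steel pin, 10 mm across, 31 mm tall, nose tapered over its top 6 mm. Its axes are the scale's: +y points along the scale from the pin to the bracket, +x away from the sloping blue key panel, z up
- chassis: the opened scale, fixed, 220 mm by 260 mm (its x, y; axes as pin), origin under its middle, 20 mm to +x and 65 mm to +y of the pin. The flat plate, 20 mm above the bench, has round it a rim 10 mm higher and in the corners four posts, tops 24 mm over the plate. The blue-panel head, 80 mm deep, 50 mm higher than the plate, lies along its -x side. A circuit board lies 45 to 75 mm to -x of the pin
- bracket: fixed overload bracket (steel C open to +x), 30 mm long in y, axes as pin; origin on the plate at the inner face of its upright back wall, 27 mm to -x and 127 mm to +y of the pin. Its lip, 27 to 31 mm above the plate, reaches 27 mm to +x of that face, so the cell cannot be lowered in from above: its free end must start 0.3 rad or more from +y towards +x and slide in to -x
- screw_hole (a point): where the stop screw leaves the back wall, 12 mm above the plate; axes as pin. The screw, 8 mm across, points to +x; its tip (stop_tip in the rules) stands 3 to 21 mm out, locked, set anew for each scale and not measured: feel for it (or see it). At home the cell lies along y within 0.1 rad, its own +y side on the tip; a finger can push its other side right opposite, clear of the lip
- weight: brass test weight with a knob, 38 mm across, 69 mm tall, origin at its underside; leave alone
- reel: steel solder reel standing on its flange, 56 mm across, 42 mm tall, origin at its underside; leave alone
- driver: screwdriver lying on the bench, about 200 mm long, along its x; leave alone
- flux: white dropper bottle, 38 mm across, 100 mm tall, origin at its underside; leave alone
Things that resemble listed ones, but are neither listed nor needed, are in the scene too. Of the things shaped like the part that bears cell_mid, the aluminium one is meant.

How it is judged:
On the way, in this order (a step that is already met when the one before it is completed fails the run):
1. the cell's hole is over the pin, the cell lies flat on the plate and is let go, its free end still clear of the bracket (horizontal distance between cell_hole and pin below 0.003 m and z of cell_hole in the frame of pin below 0.002 m and angle between cell_mid's own z axis and vertical below 0.04 rad and y of bracket in the frame of cell_mid above 0.045 m and contact force between the fingers and cell below 0.1 N), for 0.2 s.
2. the cell, on the pin, is pressed on the stop screw with 5 N or more (contact force between cell and bracket above 5 N and horizontal distance between cell_hole and pin below 0.003 m and y of stop_tip in the frame of cell_mid below 0.0165 m), for 0.4 s.
At the end, for the whole second after the job is handed in: the cell's hole is over the pin (within 3 mm) and the cell lies flat on the plate (within 2 mm and 0.04 rad), its side within 1.5 mm of the stop screw's tip, at rest (horizontal distance between cell_hole and pin below 0.003 m and z of cell_hole in the frame of pin below 0.002 m and angle between cell_mid's own z axis and vertical below 0.04 rad and y of stop_tip in the frame of cell_mid between 0.012 and 0.0165 m and x of stop_tip in the frame of cell_mid above 0.055 m and linear speed of cell below 0.01 m/s); the robot touches nothing.
It fails at once if more than 12 N between the cell and the bracket (contact force between cell and bracket above 12 N).
It fails at once if a bystander is moved by more than 20 mm (distance of any of weight, reel, driver, flux from where it was at the start of the episode above 0.02 m).
It also fails if it takes over 67 s, if anything falls off the work surface, if the arm or the gripper's body presses on something with over 40 N, if the wrist force passes 120 N, or if a joint passes its speed limit or range.

ROBOT

A 6-joint arm with a two-finger parallel gripper is mounted at the origin on the work surface. World frame = base frame: x ahead of the robot, y to its left, z up, the work surface at z = 0. Lengths are in m, angles in rad, forces in N, time in s.
With the tool pointing down it reaches from about 0.2 to 0.875 m from the base axis. Payload 3.4 kg.
Tool frame: the origin (TCP) lies midway between the tips of the shut fingers; the grasp point (between the pads) lies 19 mm behind it; z points along the fingers, x is the direction in which the jaws open and shut, and the axes are right-handed (so a half turn about z gives the same grasp; the last joint's range is limited). The gripper opens to 94 mm and grips with 3 to 60 N. Pads are 16 mm wide; open, the fingers measure 119 mm over their backs; the gripper's body (75 mm by 177 mm) begins 78 mm behind the grasp point.
Start: joints at [-1.305, 0.276, 1.505, -0, 1.361, -0.121], TCP at [0.217, -0.533, 0.205] pointing down, gripper open.
Joint ranges: [-2.89, 2.89], [-0.75, 2.08], [0.22, 2.7], [-1.18, 4.32], [0.11, 2.71], [-2.7, 2.7]. Speed limits (rad/s): [2.57, 2.57, 3.14, 3.14, 3.14, 3.14].

INTERFACE

Orientations are given as a 3x3 rotation matrix whose columns are the frame's x, y, z axes.
In Python, from workcell import sensors, eyes, order gives the robot as it stands. The module is installed in compiled form; this text tells all that it offers.
- The arm moves only by the tool play_rows, never from a script. Its argument "targets" is a list of rows, each a list of 7 numbers: the shift along the world's x, y, z in mm, then the turn, a rotation vector about the world's x, y, z in rad, then the opening in per cent of the stroke, from 0 (shut) to 100 (fully open). A call has exactly 8 rows; each row is the pose to reach, as a shift and turn from the pose measured when the call began; what a row does not reach only later rows make up. A row lasts 1/10 s, in which the tool goes at most 50 mm and 8.59 degrees, less where a joint would pass 70% of its speed; a pose out of reach is approached as far as the arm can. A call with a gripper value outside its range is refused whole. The fingers move at their own pace and stop on an object; "newtons" is the grip in N (left out, the last holds). Time passes only in rows, so rows that repeat a pose let the fingers close, or fill a call up. It gives the time, the measured TCP pose, the force and the opening at its end, in the units of the state.
- sensors.get_obs(): the state, without advancing time (a new reading comes with each control period).
- eyes.get_image(name): name is "side" or "top"; returns a dict with "frame" (480x640x3 uint8, red, green, blue), "fx", "fy", "cx", "cy" (pixels), "extrinsics" (4x4, takes a point from world to camera coordinates). Camera axes: x right, y up, looking along -z (the intrinsics and any distortion apply to the point x, -y, -z); pixel columns grow to the right and rows downward; lengths in m; the calibration is good to about 2 mm. A picture is of the moment at which its call begins. There is no depth.
- order.hand_in(): hands the job in, once; it reports no verdict.
The state is a dict: "time_s": time; "joint_positions": joint angles; "qvel": joint speeds; "joint_torque": joint torques, N m; "ee_pos": TCP position; "eef_rot": TCP orientation; "force": force on the tool from outside, world axes, zero at the start; "torque": the same for the moment, N m; "grip_width": opening from 0.0 (shut) to 1.0 (fully open).
Only numpy, scipy, OpenCV 4.12 (cv2) and the standard library are available. Lean on these libraries where they do the work, as an engineer would, in place of code of your own. Each camera call takes 0.05 s, during which the arm holds its last target.

## Working session

There is one attempt and no reset: what is moved stays moved. The work goes in short steps, Python scripts to look and compute and a tool call to move; the robot and the scene stay as the last step left them, time stands still between calls to the robot, and variables do not carry over. Pictures are saved under pics/ and viewed, and the job is handed in when it is done.

Besides the shell and the picture viewer there is one more tool, called by a JSON object that holds its "method" and its "body", one argument or row to a line. play_rows: Moves the arm, as the interface text tells. Its arguments: {"type":"object","properties":{"targets":{"type":"array"},"newtons":{"type":"number"}},"required":["targets"]}

```bash
mkdir -p pics; ls; cat > h.py <<'E'
import numpy as np, cv2
from workcell import sensors, eyes, order
def snap(n):
    d=eyes.get_image(n); return d
E
python3 - <<'E'
from h import *
o=sensors.get_obs()
for k,v in o.items(): print(k,np.round(v,4).tolist())
for n in('side','top'):
    d=snap(n); cv2.imwrite(f'pics/{n}0.png',d['frame'][:,:,::-1]); np.savez(f'{n}0.npz',**d)
    print(n,d['fx'],d['fy'],d['cx'],d['cy'],d.keys()); print(np.round(d['extrinsics'],4))
E
```

```text
pics
time_s 0.0
joint_positions [-1.305, 0.2766, 1.5061, 0.0, 1.3607, -0.121]
qvel [-0.0009, -0.0001, 0.0012, 0.0013, -0.0012, -0.0015]
joint_torque [0.0028, -40.4569, -23.7224, 0.0704, 0.0345, -0.0001]
ee_pos [0.2167, -0.532, 0.2046]
eef_rot [[0.3772, -0.9261, -0.0005], [-0.9261, -0.3772, 0.0017], [-0.0018, -0.0002, -1.0]]
force [0.1243, 0.7459, 0.811]
torque [0.0128, 0.0157, 0.018]
grip_width 1.0001
side 476.92526870696094 476.92526870696094 320.3413481357248 235.77327273142495 dict_keys(['frame', 'fx', 'fy', 'cx', 'cy', 'extrinsics'])
[[-0.7695 -0.6385  0.0103  0.3415]
 [ 0.3622 -0.4231  0.8306 -0.265 ]
 [-0.526   0.6429  0.5568 -0.9069]
 [ 0.      0.      0.      1.    ]]
top 585.0112288667103 585.0112288667103 319.5395182253092 235.603770945271 dict_keys(['frame', 'fx', 'fy', 'cx', 'cy', 'extrinsics'])
[[ 0.0052 -0.9998 -0.0193 -0.0587]
 [ 0.9889  0.0023  0.1488 -0.5069]
 [-0.1487 -0.0199  0.9887 -1.4607]
 [ 0.      0.      0.      1.    ]]
```

View pics/side0.png

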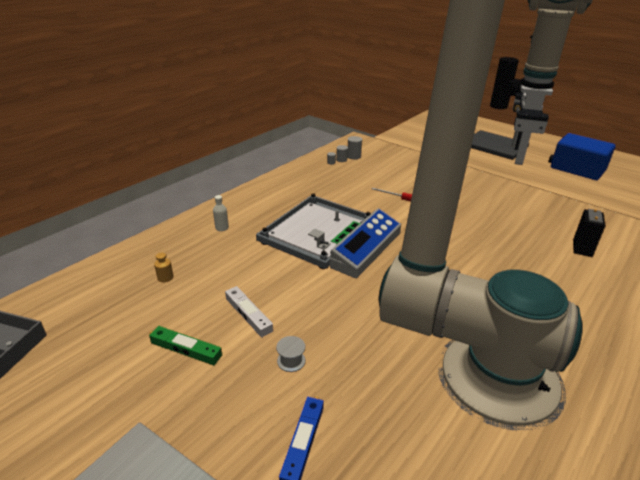

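View pics/top0.png

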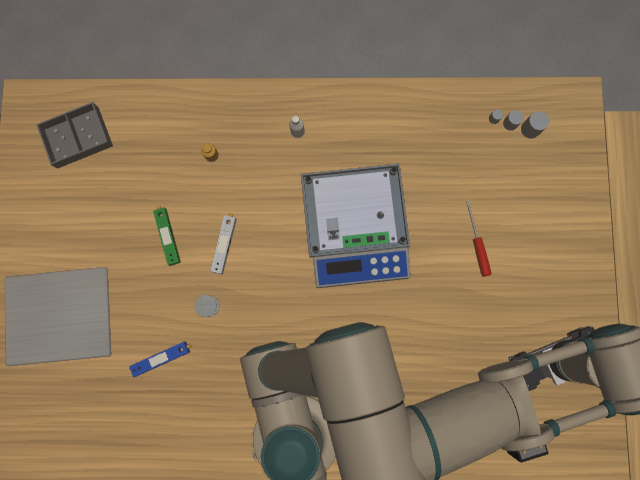

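The top view shows three bar-shaped parts: aluminium (223,244), green (166,236) and blue (160,359). I choose the aluminium one. The pin is near (380,215) and the bracket near (333,228). Next I'll check close crops.

```bash
python3 - <<'E'
import cv2
t=cv2.imread('pics/top0.png'); s=cv2.imread('pics/side0.png')
cv2.imwrite('pics/c1.png',cv2.resize(t[205:285,195:255],None,fx=7,fy=7,interpolation=cv2.INTER_CUBIC))
cv2.imwrite('pics/c2.png',cv2.resize(t[155:295,295:420],None,fx=4.2,fy=4.2,interpolation=cv2.INTER_CUBIC))
cv2.imwrite('pics/c3.png',cv2.resize(s[190:280,250:410],None,fx=5,fy=5,interpolation=cv2.INTER_CUBIC))
cv2.imwrite('pics/c4.png',cv2.resize(s[275:345,210:290],None,fx=7,fy=7,interpolation=cv2.INTER_CUBIC))
E
```

```text
(no output)
```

View pics/c1.png

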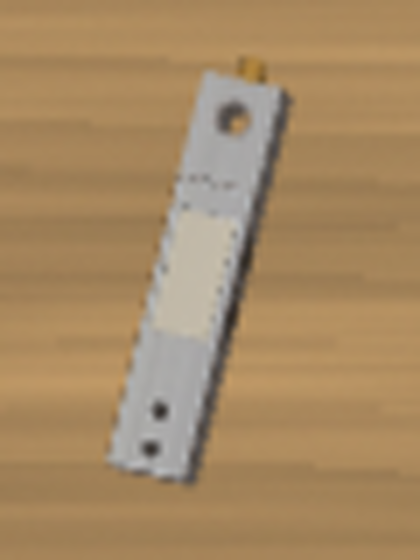

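View pics/c2.png

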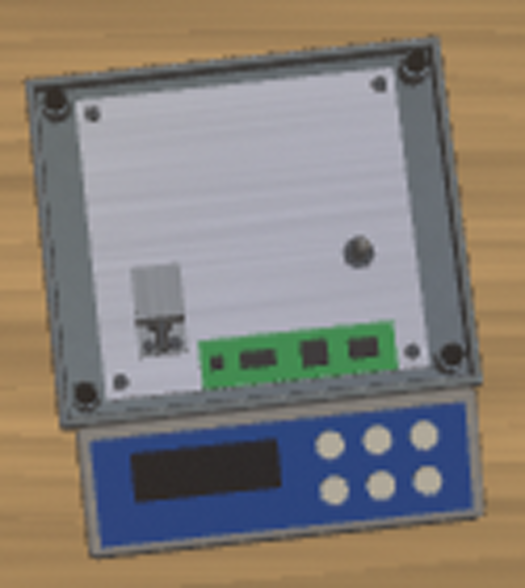

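View pics/c3.png

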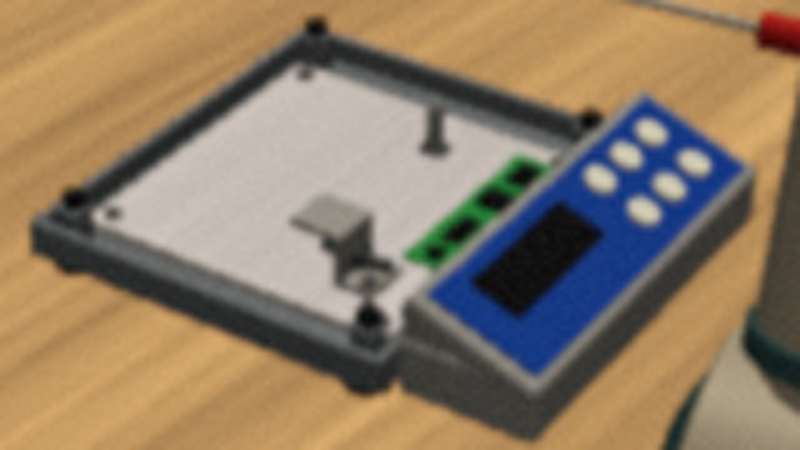

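View pics/c4.png

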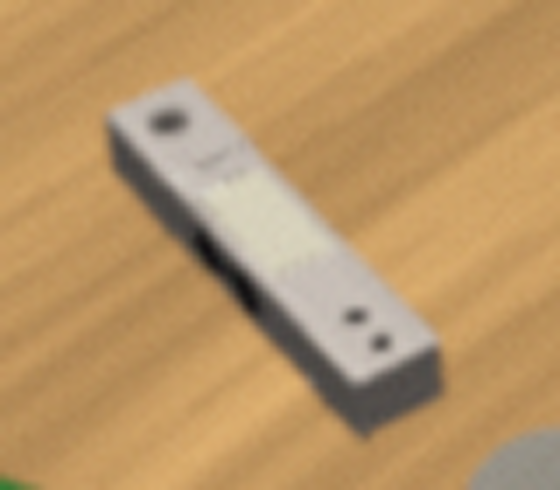

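The crops confirm the aluminium bar: hole at top px (228,221), brass socket at the upper end, black screw holes at (217,264). In the scale, the pin is at (380,214) and the bracket lip at (333,224).

```bash
cat >> h.py <<'E'
def load(n):
    d=np.load(n); return {k:d[k] for k in d.files}
def proj(d,P):
    P=np.atleast_2d(P); E=d['extrinsics']; c=P@E[:3,:3].T+E[:3,3]
    return np.c_[d['cx']+d['fx']*c[:,0]/-c[:,2], d['cy']+d['fy']*-c[:,1]/-c[:,2]]
def ray(d,uv):
    E=d['extrinsics'];R=E[:3,:3];o=-R.T@E[:3,3]
    v=np.array([(uv[0]-d['cx'])/d['fx'],-(uv[1]-d['cy'])/d['fy'],-1.]); return o,R.T@v
def onz(d,uv,z):
    o,v=ray(d,uv); return o+v*(z-o[2])/v[2]
def tri(d1,u1,d2,u2):
    A=[];b=[]
    for d,u in((d1,u1),(d2,u2)):
        o,v=ray(d,u); v=v/np.linalg.norm(v); M=np.eye(3)-np.outer(v,v); A.append(M);b.append(M@o)
    return np.linalg.lstsq(np.vstack(A),np.hstack(b),rcond=None)[0]
def cr(p,s,off): return (np.array(p)+.5)/s-.5+np.array(off)
E
python3 - <<'E'
from h import *
from scipy.optimize import least_squares
T=load('top0.npz');S=load('side0.npz')
t=lambda *p:cr(p,7,(195,205)); s=lambda *p:cr(p,7,(210,275))
pairs=[('hole',t(234,118),s(168,122)),('s1',t(160,410),s(355,316)),('s2',t(150,449),s(381,343)),
('cA',t(207,72),s(190,82)),('cB',t(285,90),s(108,118)),('cC',t(188,478),s(357,383)),('cD',t(108,462),s(437,350))]
for n,a,b in pairs: print(n,a.round(1),b.round(1),tri(T,a,S,b).round(4), onz(T,a,.024).round(4),onz(S,b,.024).round(4))
t=lambda *p:cr(p,4.2,(295,155)); s=lambda *p:cr(p,5,(250,190))
Q=[('pintop',t(359,243),s(435,108)),('pinfoot',t(358,258),s(433,150)),
('r++',t(28,80),s(33,215)),('r+-',t(437,38),s(316,28)),('lipFL',t(131,267),s(290,215)),('lipFR',t(180,263),s(325,195))]
for n,a,b in Q: print(n,a.round(1),b.round(1),tri(T,a,S,b).round(4))
E
```

```text
hole [228.  221.4] [233.6 292. ] [0.5456 0.1817 0.0227] [0.5458 0.1819 0.024 ] [0.5439 0.1824 0.024 ]
s1 [217.4 263.1] [260.3 319.7] [0.4363 0.2057 0.0237] [0.4368 0.2061 0.024 ] [0.4355 0.2056 0.024 ]
s2 [216.  268.7] [264.  323.6] [0.422  0.2089 0.0241] [0.4224 0.2093 0.024 ] [0.4216 0.2086 0.024 ]
cA [224.1 214.9] [236.7 286.3] [0.5506 0.1814 0.0395] [0.5632 0.1924 0.024 ] [0.5533 0.1645 0.024 ]
cB [235.3 217.4] [225.  291.4] [0.5685 0.1741 0.0042] [0.5564 0.1631 0.024 ] [0.5599 0.1934 0.024 ]
cC [221.4 272.9] [260.6 329.3] [0.4217 0.2056 0.0031] [0.4118 0.195  0.024 ] [0.4152 0.2246 0.024 ]
cD [210.  270.6] [272.  324.6] [0.4072 0.2148 0.0378] [0.4176 0.2246 0.024 ] [0.407  0.2001 0.024 ]
pintop [380.1 212.5] [336.6 211.2] [ 0.5644 -0.2123  0.0466]
pinfoot [379.9 216. ] [336.2 219.6] [ 0.5621 -0.2126  0.0197]
r++ [301.3 173.7] [256.2 232.6] [ 0.6706 -0.0087  0.0324]
r+- [398.7 163.7] [312.8 195.2] [ 0.697  -0.2646  0.0273]
lipFL [325.8 218.2] [307.6 232.6] [ 0.5488 -0.0734  0.0523]
lipFR [337.5 217.2] [314.6 228.6] [ 0.5516 -0.1034  0.0485]
```

```bash
cat > fit.py <<'E'
from h import *
from scipy.optimize import least_squares
def fit(d_list,pts,x0):
    def res(q):
        c,s=np.cos(q[2]),np.sin(q[2]); r=[]
        for d,l,uv in pts:
            P=np.array([q[0]+c*l[0]-s*l[1],q[1]+s*l[0]+c*l[1],l[2]])
            r.append(proj(d,P)[0]-uv)
        return np.hstack(r)
    f=least_squares(res,x0,loss='soft_l1'); return f.x,res(f.x).reshape(-1,2)
E
python3 - <<'E'
from fit import *
T=load('top0.npz');S=load('side0.npz')
t=lambda *p:cr(p,7,(195,205)); s=lambda *p:cr(p,7,(210,275))
L=dict(hole=(-.06,0,.024),A=(-.075,.015,.024),B=(-.075,-.015,.024),C=(.075,-.015,.024),D=(.075,.015,.024))
# cell x axis points hole->free end (world -x), left of it = world -y ... A(world y larger) => local y negative
m={'hole':(t(234,118),s(168,122)),'B':(t(207,72),s(108,118)),'A':(t(285,90),s(190,82)),'D':(t(188,478),s(437,350)),'C':(t(108,462),s(357,383))}
for nm,sel in (('top',[0]),('side',[1]),('both',[0,1])):
    pts=[((T,S)[i],L[k],m[k][i]) for k in m for i in sel]
    x,r=fit(None,pts,[.49,.194,2.9]); print(nm,x.round(4),r.round(1).tolist())
t=lambda *p:cr(p,4.2,(295,155)); s=lambda *p:cr(p,5,(250,190))
# origin at pin; axes of scale
mt=[((0,0,.051),t(359,243)),((0,0,.02),t(358,258)),((.13,.195,.03),t(28,80)),((.13,-.065,.03),t(437,38)),((-.09,-.065,.03),t(480,383)),((-.09,.195,.03),t(65,426)),((0,.142,.051),t(131,267)),((0,.112,.051),t(180,263))]
ms=[((0,0,.051),s(435,108)),((0,0,.02),s(433,150)),((.13,.195,.03),s(33,217)),((.13,-.065,.03),s(316,28)),((0,.142,.051),s(290,217)),((0,.112,.051),s(325,195)),((-.027,.112,.051),s(372,213))]
for nm,p in(('top',[(T,)+a for a in mt]),('side',[(S,)+a for a in ms]),('both',[(T,)+a for a in mt]+[(S,)+a for a in ms])):
    x,r=fit(None,p,[.563,-.212,.1]); print(nm,x.round(4),r.round(1).tolist())
E
```

```text
top [0.4872 0.194  2.9269] [[0.3, -0.0], [-0.1, -0.2], [-0.1, -0.3], [-0.1, 0.4], [0.0, 0.2]]
side [0.4842 0.1957 2.9168] [[0.4, 0.2], [-0.3, -0.1], [-0.1, -0.2], [0.5, -0.8], [-0.6, 0.8]]
both [0.4861 0.1944 2.9224] [[0.2, 0.4], [0.1, -0.4], [-0.1, 0.2], [-0.6, -0.7], [-0.1, 0.1], [-0.4, -0.7], [-0.4, 0.8], [0.5, -1.6], [-0.3, 0.5], [-0.6, -0.0]]
top [ 0.5641 -0.2133  0.1052] [[0.9, 0.3], [0.1, -1.0], [-0.9, -0.3], [0.6, -0.5], [0.8, 0.3], [-1.5, 0.4], [-0.3, 0.3], [-0.2, 0.1]]
side [ 0.559  -0.213   0.0961] [[1.2, -0.9], [1.2, 0.3], [-0.7, 0.8], [-0.3, -0.8], [0.2, 0.7], [-0.1, -0.1], [-0.8, -0.4]]
both [ 0.5627 -0.2138  0.1037] [[1.1, 0.9], [0.3, -0.5], [-0.6, 0.1], [0.9, 0.1], [0.9, 0.9], [-1.4, 0.8], [-0.1, 0.7], [-0.1, 0.5], [0.3, -1.5], [0.3, -0.3], [-1.3, 0.5], [-1.4, -1.2], [-0.4, 0.2], [-0.7, -0.7], [-1.4, -1.0]]
```

{"method": "play_rows", "body": {
  "targets": [
    [13, 36, 0, 0, 0, 0.127, 100],
    [27, 73, 0, 0, 0, 0.254, 100],
    [40, 109, 0, 0, 0, 0.38, 100],
    [54, 146, 0, 0, 0, 0.508, 100],
    [67, 182, 0, 0, 0, 0.635, 100],
    [81, 219, 0, 0, 0, 0.762, 100],
    [94, 255, 0, 0, 0, 0.889, 100],
    [108, 292, 0, 0, 0, 1.016, 100]
  ]
}}

```text
time_s: 0.9
ee_pos: [0.3248, -0.2384, 0.2045]
eef_rot: [[0.987, -0.163, -0.002], [-0.163, -0.987, 0.001], [-0.002, -0.0, -1.0]]
force: [0.7, 0.0, -0.3]
grip_width: 1.0
```

{"method": "play_rows", "body": {
  "targets": [
    [13, 36, 0, 0, 0, 0.127, 100],
    [27, 73, 0, 0, 0, 0.254, 100],
    [40, 109, 0, 0, 0, 0.38, 100],
    [54, 146, 0, 0, 0, 0.508, 100],
    [67, 182, 0, 0, 0, 0.635, 100],
    [81, 219, 0, 0, 0, 0.762, 100],
    [94, 255, 0, 0, 0, 0.889, 100],
    [108, 292, 0, 0, 0, 1.016, 100]
  ]
}}

```text
time_s: 1.7
ee_pos: [0.4327, 0.0552, 0.2043]
eef_rot: [[0.654, 0.757, -0.002], [0.757, -0.654, -0.001], [-0.002, -0.001, -1.0]]
force: [1.2, -0.2, 0.5]
grip_width: 1.001
```

{"method": "play_rows", "body": {
  "targets": [
    [13, 35, 0, 0, 0, 0.13, 100],
    [26, 70, -20, 0, 0, 0.26, 100],
    [40, 105, -40, 0, 0, 0.39, 100],
    [53, 139, -60, 0, 0, 0.494, 100],
    [53, 139, -80, 0, 0, 0.494, 100],
    [53, 139, -100, 0, 0, 0.494, 100],
    [53, 139, -104, 0, 0, 0.494, 100],
    [53, 139, -104, 0, 0, 0.494, 100]
  ]
}}

```text
time_s: 2.5
ee_pos: [0.485, 0.194, 0.0996]
eef_rot: [[0.217, 0.976, -0.003], [0.976, -0.217, -0.003], [-0.003, -0.002, -1.0]]
force: [0.8, 0.4, 0.3]
grip_width: 0.999
```

```bash
python3 - <<'E'
from h import *
for n in('side','top'):
    d=snap(n); np.savez(f'{n}1.npz',**d); cv2.imwrite(f'pics/{n}1.png',d['frame'][:,:,::-1])
s=cv2.imread('pics/side1.png');t=cv2.imread('pics/top1.png')
a=cv2.resize(s[215:355,180:310],None,fx=4,fy=4,interpolation=cv2.INTER_CUBIC)
b=cv2.resize(t[180:320,160:230],None,fx=4,fy=4,interpolation=cv2.INTER_CUBIC)
cv2.imwrite('pics/m1.png',np.hstack([a,b]))
E
```

```text
(no output)
```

View pics/m1.png

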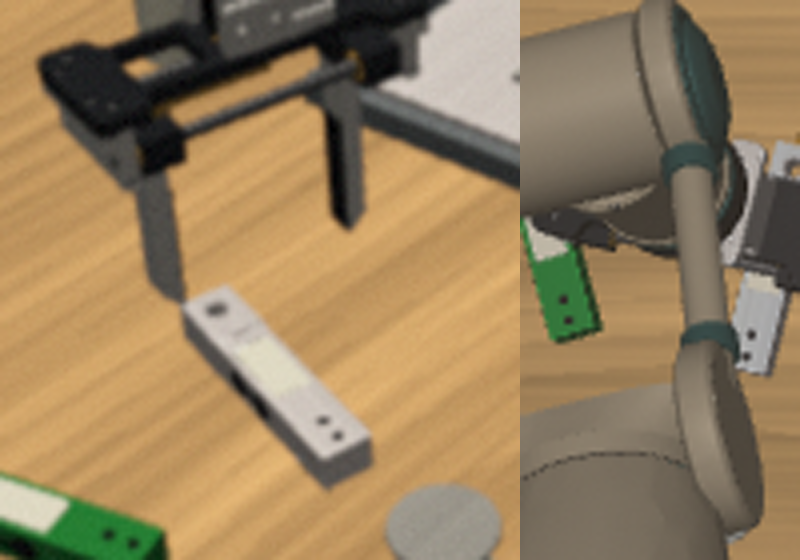

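{"method": "play_rows", "body": {
  "targets": [
    [0, 0, -25, 0, 0, 0, 100],
    [0, 0, -50, 0, 0, 0, 100],
    [0, 0, -75, 0, 0, 0, 100],
    [0, 0, -90, 0, 0, 0, 100],
    [0, 0, -96, 0, 0, 0, 100],
    [0, 0, -96, 0, 0, 0, 60],
    [0, 0, -96, 0, 0, 0, 40],
    [0, 0, -96, 0, 0, 0, 15]
  ],
  "newtons": 25
}}

```text
time_s: 3.4
ee_pos: [0.4874, 0.1944, 0.0063]
eef_rot: [[0.217, 0.976, 0.003], [0.976, -0.217, -0.001], [-0.0, 0.003, -1.0]]
force: [-0.5, 0.1, 0.2]
grip_width: 0.785
```

{"method": "play_rows", "body": {
  "targets": [
    [0, 0, 0, 0, 0, 0, 10],
    [0, 0, 0, 0, 0, 0, 10],
    [0, 0, 0, 0, 0, 0, 10],
    [0, 0, 0, 0, 0, 0, 10],
    [0, 0, 0, 0, 0, 0, 10],
    [0, 0, 0, 0, 0, 0, 10],
    [0, 0, 0, 0, 0, 0, 10],
    [0, 0, 0, 0, 0, 0, 10]
  ]
}}

```text
time_s: 4.2
ee_pos: [0.4872, 0.194, 0.0063]
eef_rot: [[0.217, 0.976, 0.002], [0.976, -0.217, -0.002], [-0.001, 0.003, -1.0]]
force: [0.3, -1.8, 1.9]
grip_width: 0.314
```

{"method": "play_rows", "body": {
  "targets": [
    [0, 0, 20, 0, 0, 0, 10],
    [0, 0, 50, 0, 0, 0, 10],
    [0, 0, 80, 0, 0, 0, 10],
    [0, 0, 110, 0, 0, 0, 10],
    [10, -35, 130, 0, 0, -0.13, 10],
    [20, -70, 150, 0, 0, -0.26, 10],
    [30, -105, 150, 0, 0, -0.39, 10],
    [40, -140, 150, 0, 0, -0.52, 10]
  ]
}}

```text
time_s: 5.0
ee_pos: [0.5276, 0.0532, 0.1567]
eef_rot: [[0.677, 0.736, 0.003], [0.736, -0.677, -0.002], [0.0, 0.003, -1.0]]
force: [1.0, 0.0, -2.1]
grip_width: 0.315
```

{"method": "play_rows", "body": {
  "targets": [
    [8, -30, 0, 0, 0, -0.14, 10],
    [15, -60, 0, 0, 0, -0.28, 10],
    [22, -90, 0, 0, 0, -0.42, 10],
    [30, -120, 0, 0, 0, -0.56, 10],
    [37, -150, 0, 0, 0, -0.7, 10],
    [45, -180, 0, 0, 0, -0.84, 10],
    [52, -205, 0, 0, 0, -0.98, 10],
    [53, -210, 0, 0, 0, -1.128, 10]
  ]
}}

```text
time_s: 5.8
ee_pos: [0.5814, -0.1597, 0.1556]
eef_rot: [[0.952, -0.305, -0.001], [-0.305, -0.952, -0.004], [0.001, 0.004, -1.0]]
force: [0.6, 0.6, -2.3]
grip_width: 0.319
```

```bash
python3 - <<'E'
from h import *
for n in('side','top'):
    d=snap(n); np.savez(f'{n}2.npz',**d); cv2.imwrite(f'pics/{n}2.png',d['frame'][:,:,::-1])
o=sensors.get_obs(); print(o['ee_pos'],o['eef_rot'].round(3).tolist(),o['joint_positions'],o['force'],o['grip_width'])
E
```

```text
[ 0.58055577 -0.157676    0.15561837] [[0.955, -0.298, -0.002], [-0.298, -0.954, -0.002], [-0.001, 0.003, -1.0]] [-0.37912998  0.34675386  1.52644465 -0.00270467  1.26921236 -0.07551119] [ 0.47588534 -0.22307988 -2.82125521] 0.3188704937474289
```

View pics/side2.png

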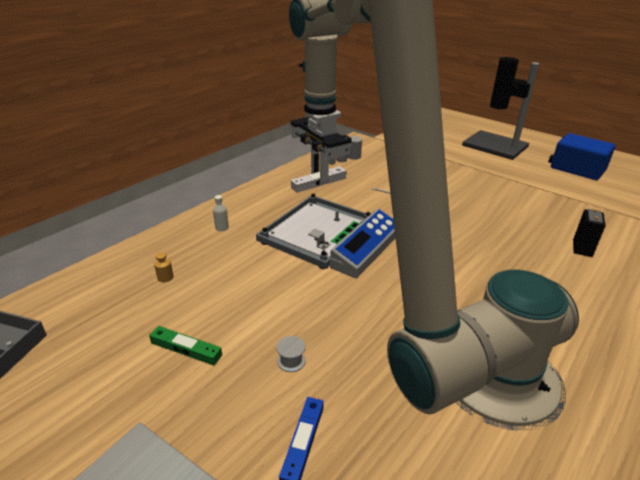

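View pics/top2.png

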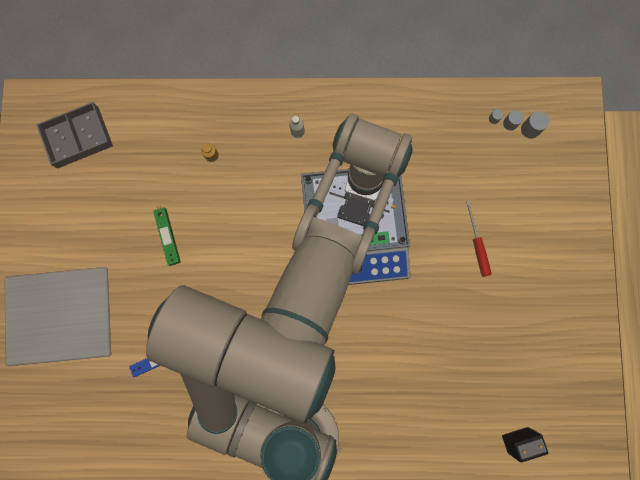

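{"method": "play_rows", "body": {
  "targets": [
    [0, 0, -20, 0, 0, 0, 10],
    [0, 0, -40, 0, 0, 0, 10],
    [0, 0, -60, 0, 0, 0, 10],
    [0, 0, -75, 0, 0, 0, 10],
    [0, 0, -85, 0, 0, 0, 10],
    [0, 0, -88, 0, 0, 0, 10],
    [0, 0, -88, 0, 0, 0, 10],
    [0, 0, -88, 0, 0, 0, 10]
  ]
}}

```text
time_s: 6.7
ee_pos: [0.5812, -0.1577, 0.0683]
eef_rot: [[0.955, -0.297, -0.0], [-0.297, -0.955, -0.002], [0.0, 0.002, -1.0]]
force: [0.3, -0.5, -2.3]
grip_width: 0.319
```

```bash
python3 - <<'E'
from h import *
for n in('side','top'):
    d=snap(n); np.savez(f'{n}3.npz',**d); cv2.imwrite(f'pics/{n}3.png',d['frame'][:,:,::-1])
o=sensors.get_obs(); print(o['ee_pos'],o['eef_rot'].round(3).tolist(),o['force'],o['grip_width'])
s=cv2.imread('pics/side3.png');t=cv2.imread('pics/top3.png')
cv2.imwrite('pics/s3.png',cv2.resize(s[180:270,260:375],None,fx=6.5,fy=6.5,interpolation=cv2.INTER_CUBIC))
cv2.imwrite('pics/t3.png',cv2.resize(t[180:260,320:420],None,fx=7,fy=7,interpolation=cv2.INTER_CUBIC))
E
```

```text
[ 0.58122649 -0.15782621  0.06852934] [[0.955, -0.298, -0.0], [-0.298, -0.955, -0.003], [0.001, 0.003, -1.0]] [ 0.84537476  0.55922032 -2.82871316] 0.31876997603902896
```

View pics/s3.png

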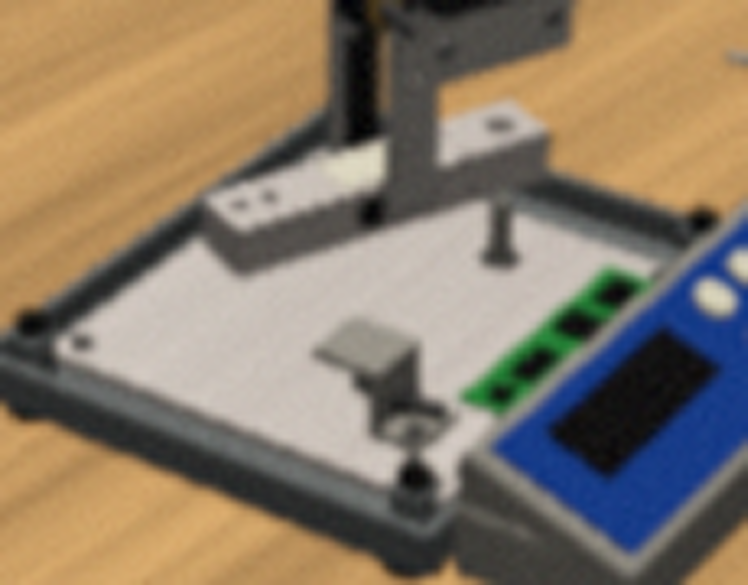

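View pics/t3.png

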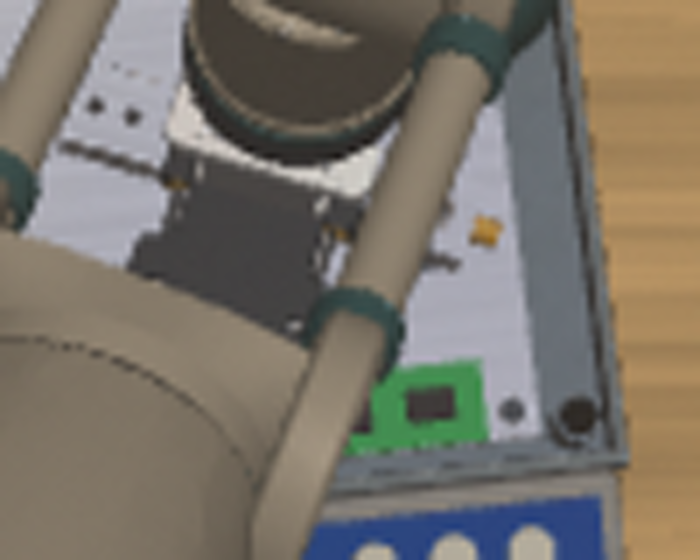

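```bash
python3 - <<'E'
from h import *
s=cv2.imread('pics/side0.png');t=cv2.imread('pics/top0.png');s3=cv2.imread('pics/side3.png');t3=cv2.imread('pics/top3.png')
z=lambda im,y,x,h,w:cv2.resize(im[y:y+h,x:x+w],None,fx=16,fy=16,interpolation=cv2.INTER_NEAREST)
cv2.imwrite('pics/z.png',np.hstack([z(s,204,325,24,24),z(t,202,368,24,24)]))
cv2.imwrite('pics/z2.png',np.hstack([z(s3,194,325,24,24),z(s3,204,288,24,24)]))
cv2.imwrite('pics/z3.png',z(t3,186,325,24,24))
E
```

```text
(no output)
```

View pics/z.png

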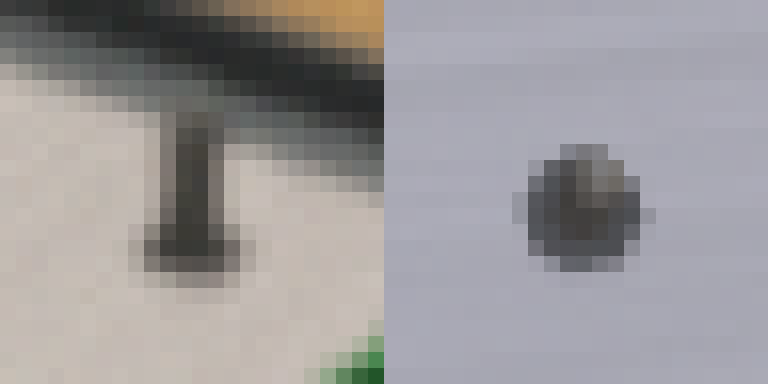

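View pics/z2.png

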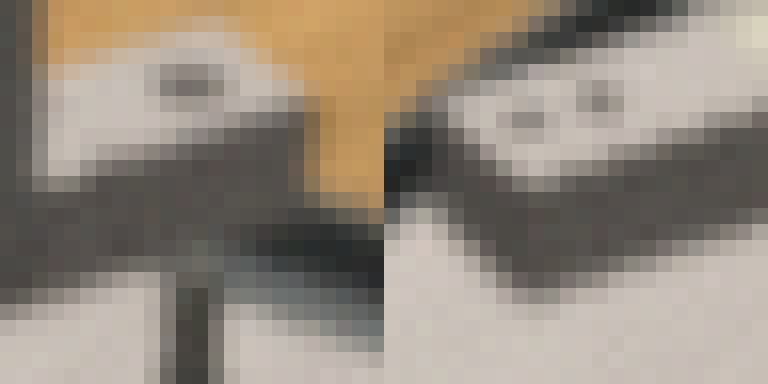

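View pics/z3.png

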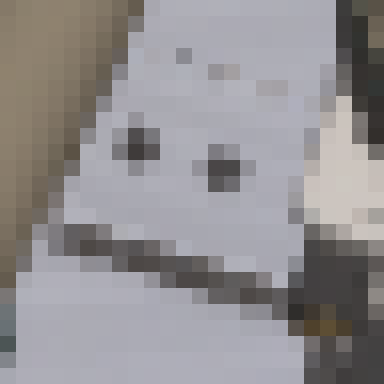

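```bash
python3 - <<'E'
from h import *
T=load('top0.npz');S=load('side0.npz')
# top0 cell in-grasp geometry: TCP at grasp (.4872,.194), heading 2.923
# per camera measures
print('pin side: foot',onz(S,(336.5,219.2),.02).round(4),'top',onz(S,(336.5,210.5),.051).round(4))
print('pin top: foot',onz(T,(380,214.9),.02).round(4), onz(T,(380,214.9),.024).round(4),'tip',onz(T,(380.7,212.8),.051).round(4))
for P in([.5627,-.2135,.02],[.5627,-.2135,.051]): print(proj(S,P).round(1),proj(T,P).round(1))
ztop=.0685-.0063+.024
h=onz(S,(336.4,198.7),ztop); print('hole side',h.round(4))
a=onz(S,(288+137/16+0*1-.5,204+117/16-.5),ztop); b=onz(S,(288+(600-384)/16-.5,204+100/16-.5),ztop)
print('s2,s1 side',a.round(4),b.round(4))
a=onz(T,(333.06,194.4),ztop);b=onz(T,(338.5,196.4),ztop);print('s2,s1 top',a.round(4),b.round(4))
u=np.array([np.cos(1.268),np.sin(1.268)])
print('hole by top', (a[:2]-.1265*u).round(4),(b[:2]-.112*u).round(4))
print('hole by FK, mid=TCP', (np.array([.5812,-.1578])-.06*u).round(4))
E
```

```text
pin side: foot [ 0.5632 -0.2141  0.02  ] top [ 0.5609 -0.2099  0.051 ]
pin top: foot [ 0.5645 -0.2133  0.02  ] [ 0.5637 -0.213   0.024 ] tip [ 0.5641 -0.2125  0.051 ]
[[336.5 219.3]] [[380.1 215.6]]
[[336.8 209.8]] [[381.1 213.3]]
hole side [ 0.5639 -0.2116  0.0862]
s2,s1 side [ 0.6039 -0.093   0.0862] [ 0.5978 -0.1054  0.0862]
s2,s1 top [ 0.6041 -0.091   0.0862] [ 0.599  -0.1046  0.0862]
hole by top [ 0.5663 -0.2118] [ 0.5656 -0.2115]
hole by FK, mid=TCP [ 0.5633 -0.2151]
```

{"method": "play_rows", "body": {
  "targets": [
    [-1.4, -1.4, 0, 0, 0, 0, 10],
    [-1.4, -1.4, -3, 0, 0, 0, 10],
    [-1.4, -1.4, -6, 0, 0, 0, 10],
    [-1.4, -1.4, -9, 0, 0, 0, 10],
    [-1.4, -1.4, -12, 0, 0, 0, 10],
    [-1.4, -1.4, -14, 0, 0, 0, 10],
    [-1.4, -1.4, -14, 0, 0, 0, 10],
    [-1.4, -1.4, -14, 0, 0, 0, 10]
  ]
}}

```text
time_s: 7.6
ee_pos: [0.5799, -0.1592, 0.0544]
eef_rot: [[0.955, -0.298, -0.0], [-0.298, -0.955, -0.003], [0.001, 0.003, -1.0]]
force: [0.7, -0.1, -3.2]
grip_width: 0.317
```

```bash
cat > look.py <<'E'
from h import *
import sys
k=sys.argv[1]
d=snap('side'); np.savez(f'side{k}.npz',**d)
o=sensors.get_obs(); print(o['time_s'],o['ee_pos'].round(4),np.round(o['force'],1),np.round(o['torque'],2),o['grip_width'])
s=d['frame'][:,:,::-1]
cv2.imwrite(f'pics/s{k}.png',cv2.resize(s[180:270,260:375],None,fx=6.5,fy=6.5,interpolation=cv2.INTER_CUBIC))
E
python3 look.py 4
```

```text
7.65 [ 0.5799 -0.1592  0.0545] [ 0.7 -0.3 -2.7] [-0.05 -0.06  0.04] 0.3174990926921287
```

View pics/s4.png

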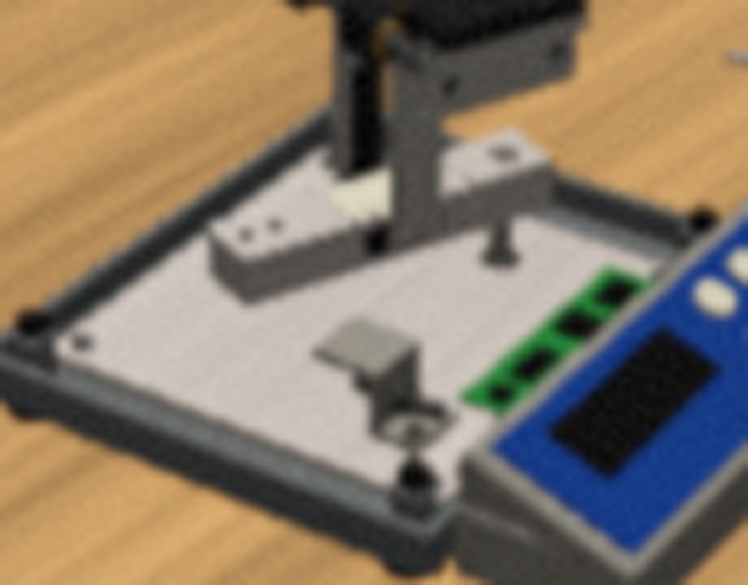

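{"method": "play_rows", "body": {
  "targets": [
    [0, 0, -0.5, 0, 0, 0, 10],
    [0, 0, -1, 0, 0, 0, 10],
    [0, 0, -1.5, 0, 0, 0, 10],
    [0, 0, -2, 0, 0, 0, 10],
    [0, 0, -2.5, 0, 0, 0, 10],
    [0, 0, -3, 0, 0, 0, 10],
    [0, 0, -3, 0, 0, 0, 10],
    [0, 0, -3, 0, 0, 0, 10]
  ]
}}

```text
time_s: 8.45
ee_pos: [0.5799, -0.1592, 0.0515]
eef_rot: [[0.955, -0.298, 0.0], [-0.298, -0.955, -0.003], [0.001, 0.003, -1.0]]
force: [-0.2, -0.2, -3.2]
grip_width: 0.317
```

{"method": "play_rows", "body": {
  "targets": [
    [0, 0, -0.5, 0, 0, 0, 10],
    [0, 0, -1, 0, 0, 0, 10],
    [0, 0, -1.5, 0, 0, 0, 10],
    [0, 0, -2, 0, 0, 0, 10],
    [0, 0, -2.5, 0, 0, 0, 10],
    [0, 0, -3, 0, 0, 0, 10],
    [0, 0, -3, 0, 0, 0, 10],
    [0, 0, -3, 0, 0, 0, 10]
  ]
}}

```text
time_s: 9.25
ee_pos: [0.5799, -0.1593, 0.0485]
eef_rot: [[0.955, -0.298, 0.0], [-0.298, -0.955, -0.003], [0.001, 0.003, -1.0]]
force: [-0.3, -0.1, -1.4]
grip_width: 0.314
```

```bash
python3 look.py 5
```

```text
9.3 [ 0.5799 -0.1593  0.0485] [ 0.9  0.6 -2.3] [-0.04 -0.08  0.07] 0.31838929213918055
```

View pics/s5.png

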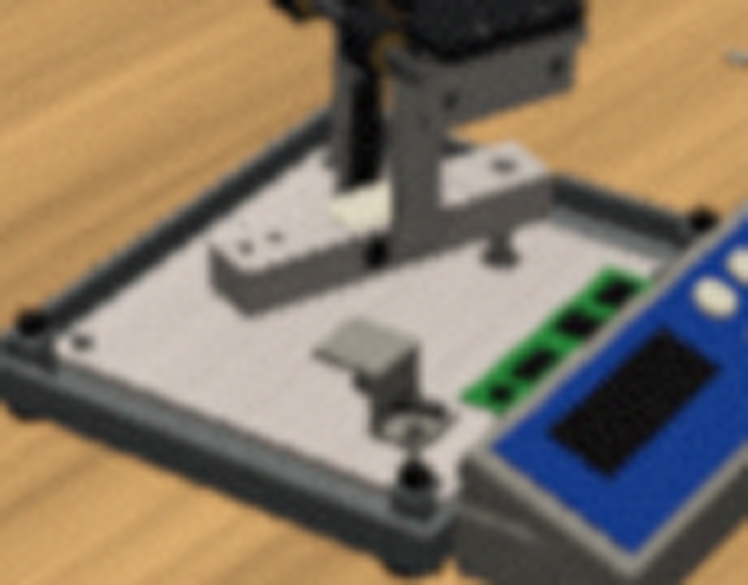

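{"method": "play_rows", "body": {
  "targets": [
    [0, 0, -2, 0, 0, 0, 10],
    [0, 0, -4, 0, 0, 0, 10],
    [0, 0, -6, 0, 0, 0, 10],
    [0, 0, -8, 0, 0, 0, 10],
    [0, 0, -10, 0, 0, 0, 10],
    [0, 0, -12, 0, 0, 0, 10],
    [0, 0, -13, 0, 0, 0, 10],
    [0, 0, -13, 0, 0, 0, 10]
  ]
}}

```text
time_s: 10.1
ee_pos: [0.5798, -0.1592, 0.0353]
eef_rot: [[0.955, -0.298, -0.0], [-0.298, -0.955, -0.003], [0.0, 0.003, -1.0]]
force: [0.5, -0.3, -2.7]
grip_width: 0.313
```

{"method": "play_rows", "body": {
  "targets": [
    [0, 0, -1, 0, 0, 0, 10],
    [0, 0, -2, 0, 0, 0, 10],
    [0, 0, -3, 0, 0, 0, 10],
    [0, 0, -4, 0, 0, 0, 10],
    [0, 0, -5, 0, 0, 0, 10],
    [0, 0, -6, 0, 0, 0, 10],
    [0, 0, -7, 0, 0, 0, 10],
    [0, 0, -7, 0, 0, 0, 10]
  ]
}}

```text
time_s: 10.9
ee_pos: [0.5797, -0.1592, 0.0281]
eef_rot: [[0.955, -0.298, -0.001], [-0.298, -0.955, -0.002], [0.0, 0.003, -1.0]]
force: [-0.7, -0.1, -3.1]
grip_width: 0.314
```

```bash
python3 look.py 6
```

```text
10.95 [ 0.5798 -0.1592  0.0282] [ 0.4 -0.  -2.2] [-0.06 -0.12 -0.04] 0.31657825862298944
```

View pics/s6.png

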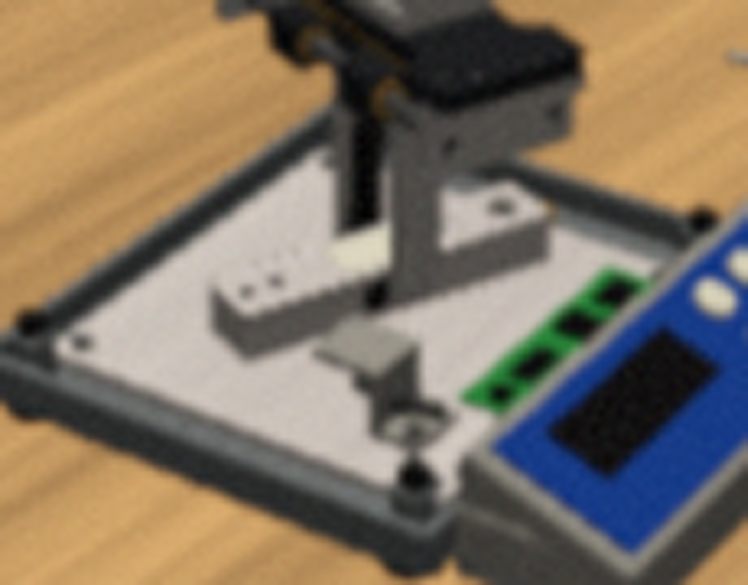

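{"method": "play_rows", "body": {
  "targets": [
    [0, 0, -0.5, 0, 0, 0, 10],
    [0, 0, -1, 0, 0, 0, 10],
    [0, 0, -1.4, 0, 0, 0, 10],
    [0, 0, -1.7, 0, 0, 0, 10],
    [0, 0, -2, 0, 0, 0, 10],
    [0, 0, -2.3, 0, 0, 0, 10],
    [0, 0, -2.3, 0, 0, 0, 10],
    [0, 0, -2.3, 0, 0, 0, 10]
  ]
}}

```text
time_s: 11.75
ee_pos: [0.5798, -0.1592, 0.0263]
eef_rot: [[0.955, -0.298, -0.0], [-0.298, -0.955, -0.003], [0.0, 0.003, -1.0]]
force: [-0.2, 1.1, 1.5]
grip_width: 0.318
```

{"method": "play_rows", "body": {
  "targets": [
    [0, 0, 0, 0, 0, 0, 60],
    [0, 0, 0, 0, 0, 0, 60],
    [0, 0, 0, 0, 0, 0, 60],
    [0, 0, 0, 0, 0, 0, 60],
    [0, 0, 0, 0, 0, 0, 60],
    [0, 0, 0, 0, 0, 0, 60],
    [0, 0, 0, 0, 0, 0, 60],
    [0, 0, 0, 0, 0, 0, 60]
  ]
}}

```text
time_s: 12.55
ee_pos: [0.5798, -0.1592, 0.0263]
eef_rot: [[0.955, -0.298, -0.0], [-0.298, -0.955, -0.003], [0.001, 0.003, -1.0]]
force: [-0.6, 0.7, -0.4]
grip_width: 0.602
```

```bash
python3 look.py 7;python3 - <<'E'
from h import *
d=snap('top'); np.savez('top7.npz',**d); t=d['frame'][:,:,::-1]; cv2.imwrite('pics/t7.png',cv2.resize(t[155:295,295:420],None,fx=4.2,fy=4.2,interpolation=cv2.INTER_CUBIC))
E
```

```text
12.6 [ 0.5798 -0.1592  0.0263] [ 0.4  0.6 -0.6] [-0.04 -0.07 -0.06] 0.6013165564832911
```

View pics/s7.png

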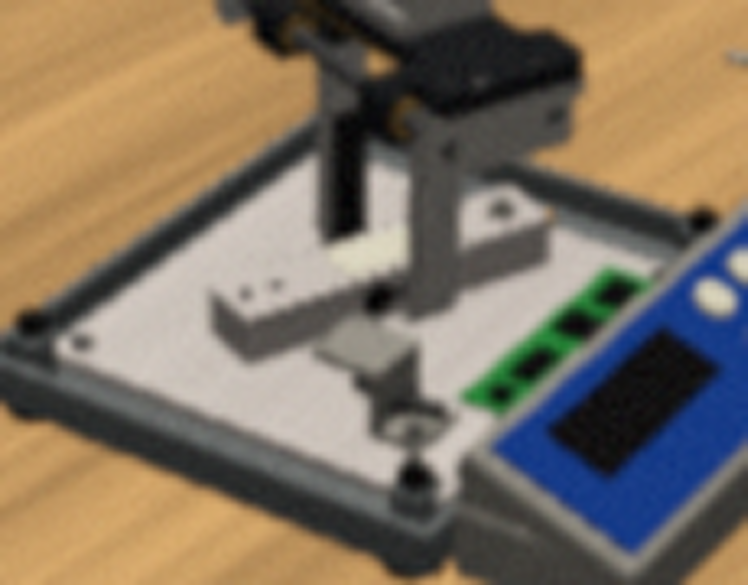

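View pics/t7.png

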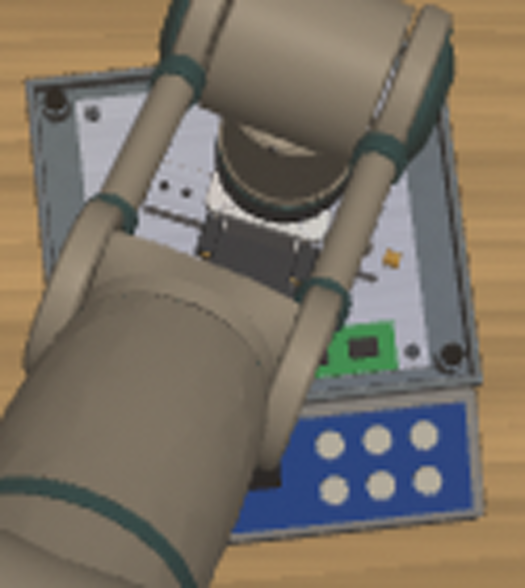

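The hole went over the pin with no extra force. The cell touched the plate at the expected height (TCP 26.3 mm) and the gripper is open. In the side crop the hole is at (501,209), in the pin's column, and the free end is well clear of the lip at (365,340). Next I lift, close the fingers, and go to the +x side of the free end.

{"method": "play_rows", "body": {
  "targets": [
    [0, 0, 4, 0, 0, 0, 60],
    [0, 0, 10, 0, 0, 0, 60],
    [0, 0, 20, 0, 0, 0, 60],
    [0, 0, 35, 0, 0, 0, 60],
    [0, 0, 50, 0, 0, 0, 60],
    [15, 20, 60, 0, 0, 0.1, 60],
    [30, 40, 60, 0, 0, 0.2, 60],
    [45, 60, 60, 0, 0, 0.3, 40]
  ]
}}

```text
time_s: 13.45
ee_pos: [0.6259, -0.0989, 0.0881]
eef_rot: [[1.0, 0.001, 0.003], [0.001, -1.0, -0.003], [0.003, 0.003, -1.0]]
force: [0.6, -1.2, 0.1]
grip_width: 0.547
```

{"method": "play_rows", "body": {
  "targets": [
    [10, 14, 0, 0, 0, 0.06, 0],
    [17, 21, 0, 0, 0, 0.106, 0],
    [17, 21, 0, 0, 0, 0.106, 0],
    [17, 21, 0, 0, 0, 0.106, 0],
    [17, 21, 0, 0, 0, 0.106, 0],
    [17, 21, 0, 0, 0, 0.106, 0],
    [17, 21, 0, 0, 0, 0.106, 0],
    [17, 21, 0, 0, 0, 0.106, 0]
  ]
}}

```text
time_s: 14.25
ee_pos: [0.6427, -0.0783, 0.0882]
eef_rot: [[0.994, 0.106, 0.003], [0.106, -0.994, -0.003], [0.003, 0.003, -1.0]]
force: [0.3, 0.0, -0.2]
grip_width: 0.004
```

```bash
python3 look.py 8;python3 - <<'E'
from h import *
d=snap('top'); np.savez('top8.npz',**d); t=d['frame'][:,:,::-1]; cv2.imwrite('pics/t8.png',cv2.resize(t[155:295,295:420],None,fx=4.2,fy=4.2,interpolation=cv2.INTER_CUBIC))
E
```

```text
14.3 [ 0.6427 -0.0782  0.0882] [ 0.7 -0.3  0.2] [-0.04 -0.15  0.02] 0.00643906704878468
```

View pics/s8.png

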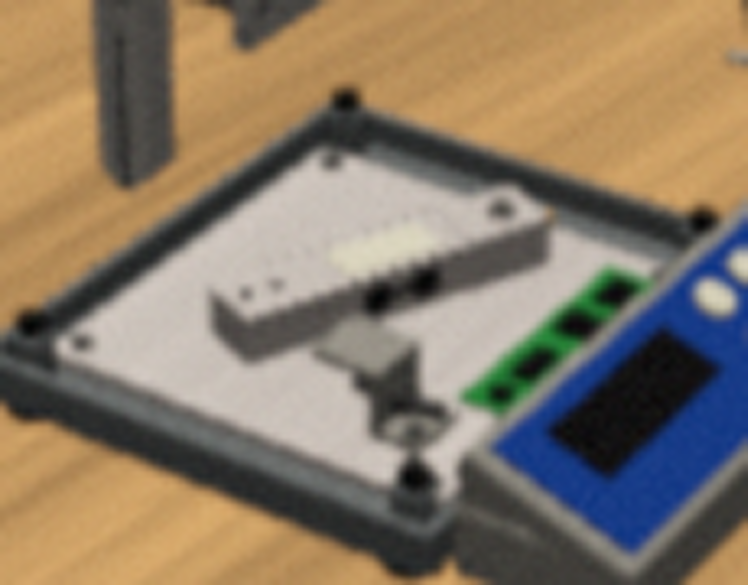

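View pics/t8.png

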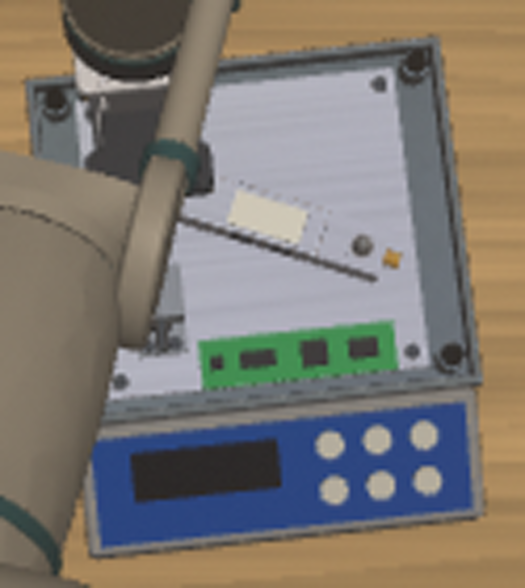

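{"method": "play_rows", "body": {
  "targets": [
    [3, 0, -15, 0, 0, 0, 0],
    [3, 0, -30, 0, 0, 0, 0],
    [3, 0, -42, 0, 0, 0, 0],
    [3, 0, -50, 0, 0, 0, 0],
    [3, 0, -56, 0, 0, 0, 0],
    [3, 0, -60, 0, 0, 0, 0],
    [3, 0, -60, 0, 0, 0, 0],
    [3, 0, -60, 0, 0, 0, 0]
  ]
}}

```text
time_s: 15.15
ee_pos: [0.6461, -0.0781, 0.0285]
eef_rot: [[0.994, 0.107, 0.004], [0.107, -0.994, -0.003], [0.004, 0.003, -1.0]]
force: [-0.8, 0.0, -0.6]
grip_width: 0.005
```

```bash
python3 look.py 9
```

```text
15.2 [ 0.6462 -0.0782  0.0287] [-1.   0.4 -0.2] [-0.03 -0.09 -0.03] 0.005497822774519838
```

View pics/s9.png

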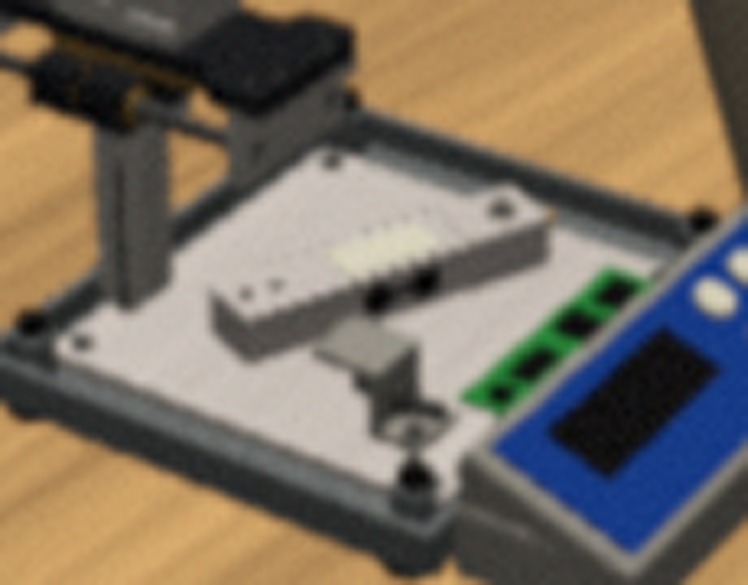

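{"method": "play_rows", "body": {
  "targets": [
    [1, -11, 0, 0, 0, 0, 0],
    [2.3, -22, 0, 0, 0, 0, 0],
    [-2, -22.4, 0, 0, 0, 0, 0],
    [-6, -22.8, 0, 0, 0, 0, 0],
    [-10, -23.2, 0, 0, 0, 0, 0],
    [-14, -23.6, 0, 0, 0, 0, 0],
    [-18, -24.1, 0, 0, 0, 0, 0],
    [-22, -24.5, 0, 0, 0, 0, 0]
  ]
}}

```text
time_s: 16.0
ee_pos: [0.6244, -0.1024, 0.0288]
eef_rot: [[0.994, 0.107, 0.005], [0.107, -0.994, -0.003], [0.005, 0.004, -1.0]]
force: [1.3, 0.4, -0.4]
grip_width: 0.004
```

{"method": "play_rows", "body": {
  "targets": [
    [-3, -0.3, 0, 0, 0, 0, 0],
    [-6, -0.6, 0, 0, 0, 0, 0],
    [-9, -0.9, 0, 0, 0, 0, 0],
    [-12, -1.2, 0, 0, 0, 0, 0],
    [-15, -1.5, 0, 0, 0, 0, 0],
    [-18, -1.9, 0, 0, 0, 0, 0],
    [-20, -2.1, 0, 0, 0, 0, 0],
    [-20, -2.1, 0, 0, 0, 0, 0]
  ]
}}

```text
time_s: 16.8
ee_pos: [0.6037, -0.1046, 0.0288]
eef_rot: [[0.994, 0.107, 0.005], [0.107, -0.994, -0.003], [0.004, 0.004, -1.0]]
force: [-0.1, -0.2, -0.3]
grip_width: 0.009
```

```bash
python3 look.py 10
```

```text
16.85 [ 0.6038 -0.1047  0.0288] [ 0.1  0.3 -0.8] [-0.   -0.07  0.  ] 0.0060410734809896215
```

View pics/s10.png

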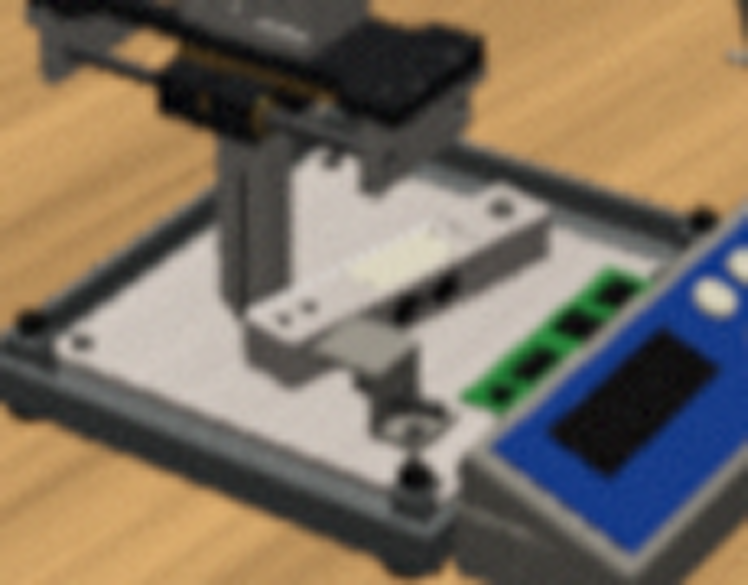

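{"method": "play_rows", "body": {
  "targets": [
    [-2, -0.2, 0, 0, 0, 0, 0],
    [-4, -0.4, 0, 0, 0, 0, 0],
    [-6, -0.6, 0, 0, 0, 0, 0],
    [-8, -0.8, 0, 0, 0, 0, 0],
    [-9.5, -1, 0, 0, 0, 0, 0],
    [-10.9, -1.1, 0, 0, 0, 0, 0],
    [-10.9, -1.1, 0, 0, 0, 0, 0],
    [-10.9, -1.1, 0, 0, 0, 0, 0]
  ]
}}

```text
time_s: 17.65
ee_pos: [0.5925, -0.1059, 0.0287]
eef_rot: [[0.994, 0.107, 0.004], [0.107, -0.994, -0.003], [0.003, 0.004, -1.0]]
force: [-0.9, -0.3, -0.4]
grip_width: 0.005
```

```bash
python3 look.py 11;python3 - <<'E'
from h import *
d=snap('top'); np.savez('top11.npz',**d); t=d['frame'][:,:,::-1]; cv2.imwrite('pics/t11.png',cv2.resize(t[155:295,295:420],None,fx=4.2,fy=4.2,interpolation=cv2.INTER_CUBIC))
E
```

```text
17.7 [ 0.5925 -0.106   0.0287] [0.3 0.3 0.7] [-0.   -0.16 -0.05] 0.006340924303366665
```

View pics/s11.png

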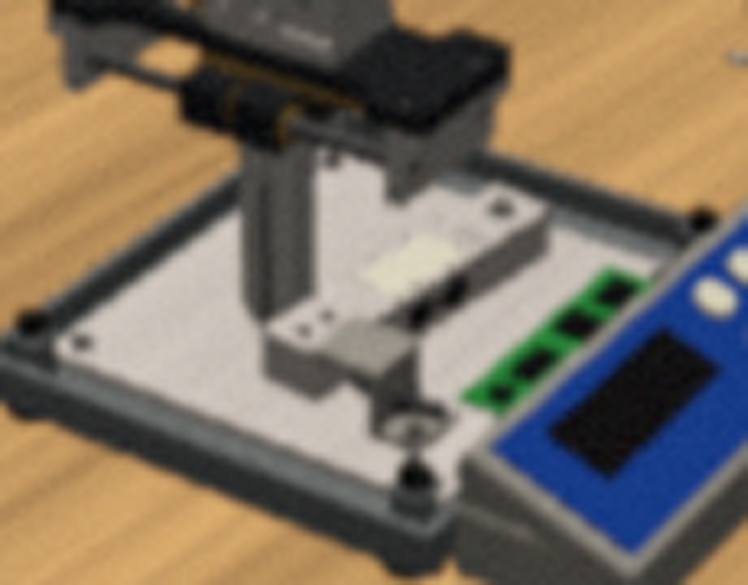

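View pics/t11.png

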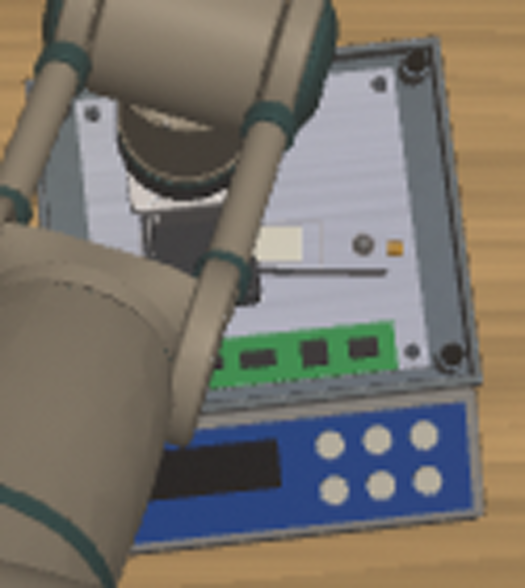

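{"method": "play_rows", "body": {
  "targets": [
    [3, 0.3, 0, 0, 0, 0, 0],
    [6, 0.6, 0, 0, 0, 0, 0],
    [6, 0.6, 0, 0, 0, 0, 0],
    [5.3, 7, 0, 0, 0, 0, 0],
    [4.6, 14, 0, 0, 0, 0, 0],
    [3.9, 20.5, 0, 0, 0, 0, 0],
    [3.9, 20.5, 0, 0, 0, 0, 0],
    [3.9, 20.5, 0, 0, 0, 0, 0]
  ]
}}

```text
time_s: 18.55
ee_pos: [0.5964, -0.0851, 0.0288]
eef_rot: [[0.994, 0.108, 0.004], [0.108, -0.994, -0.004], [0.003, 0.004, -1.0]]
force: [0.0, -0.8, -0.3]
grip_width: 0.007
```

{"method": "play_rows", "body": {
  "targets": [
    [-0.7, 0, 0, 0, 0, 0, 0],
    [-1.3, -0.1, 0, 0, 0, 0, 0],
    [-2, -0.2, 0, 0, 0, 0, 0],
    [-2.7, -0.3, 0, 0, 0, 0, 0],
    [-3.3, -0.3, 0, 0, 0, 0, 0],
    [-4, -0.4, 0, 0, 0, 0, 0],
    [-4.5, -0.5, 0, 0, 0, 0, 0],
    [-5, -0.5, 0, 0, 0, 0, 0]
  ]
}}

```text
time_s: 19.35
ee_pos: [0.5917, -0.0855, 0.0288]
eef_rot: [[0.994, 0.108, 0.005], [0.108, -0.994, -0.003], [0.004, 0.004, -1.0]]
force: [0.9, 0.7, 0.5]
grip_width: 0.004
```

```bash
python3 look.py 12
```

```text
19.4 [ 0.5916 -0.0855  0.0288] [1.1 0.3 0.3] [ 0.02 -0.2  -0.07] 0.006081919381424026
```

View pics/s12.png

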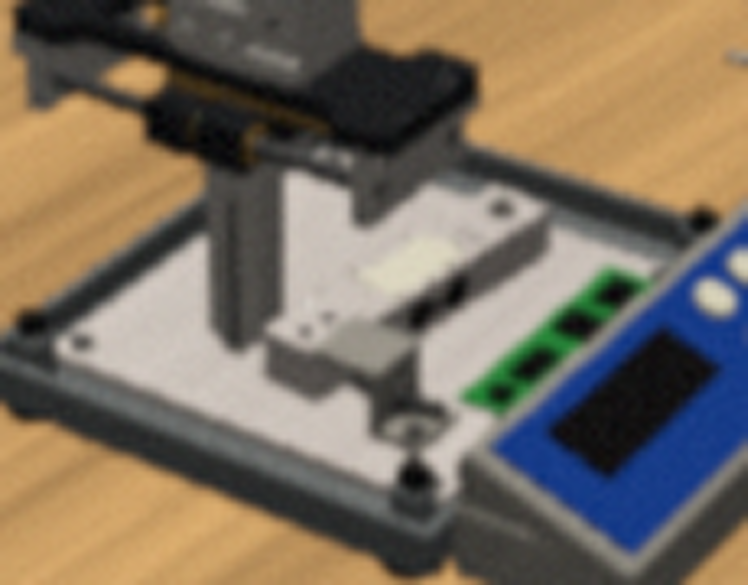

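{"method": "play_rows", "body": {
  "targets": [
    [-0.6, -0.1, 0, 0, 0, 0, 0],
    [-1.2, -0.1, 0, 0, 0, 0, 0],
    [-1.8, -0.2, 0, 0, 0, 0, 0],
    [-2.4, -0.2, 0, 0, 0, 0, 0],
    [-3, -0.3, 0, 0, 0, 0, 0],
    [-3.5, -0.4, 0, 0, 0, 0, 0],
    [-3.5, -0.4, 0, 0, 0, 0, 0],
    [-3.5, -0.4, 0, 0, 0, 0, 0]
  ]
}}

```text
time_s: 20.2
ee_pos: [0.588, -0.0859, 0.0288]
eef_rot: [[0.994, 0.108, 0.004], [0.108, -0.994, -0.004], [0.004, 0.004, -1.0]]
force: [0.6, 1.1, 0.8]
grip_width: 0.005
```

{"method": "play_rows", "body": {
  "targets": [
    [-0.15, 0, 0, 0, 0, 0, 0],
    [-0.3, 0, 0, 0, 0, 0, 0],
    [-0.45, -0.05, 0, 0, 0, 0, 0],
    [-0.6, -0.06, 0, 0, 0, 0, 0],
    [-0.75, -0.08, 0, 0, 0, 0, 0],
    [-0.9, -0.09, 0, 0, 0, 0, 0],
    [-1, -0.1, 0, 0, 0, 0, 0],
    [-1, -0.1, 0, 0, 0, 0, 0]
  ]
}}

```text
time_s: 21.0
ee_pos: [0.587, -0.0861, 0.0289]
eef_rot: [[0.994, 0.108, 0.004], [0.108, -0.994, -0.004], [0.004, 0.004, -1.0]]
force: [1.0, 0.2, 0.2]
grip_width: 0.004
```

{"method": "play_rows", "body": {
  "targets": [
    [-0.15, 0, 0, 0, 0, 0, 0],
    [-0.3, 0, 0, 0, 0, 0, 0],
    [-0.45, -0.05, 0, 0, 0, 0, 0],
    [-0.6, -0.06, 0, 0, 0, 0, 0],
    [-0.75, -0.08, 0, 0, 0, 0, 0],
    [-0.9, -0.09, 0, 0, 0, 0, 0],
    [-1, -0.1, 0, 0, 0, 0, 0],
    [-1, -0.1, 0, 0, 0, 0, 0]
  ]
}}

```text
time_s: 21.8
ee_pos: [0.5859, -0.0862, 0.0288]
eef_rot: [[0.994, 0.108, 0.004], [0.108, -0.994, -0.004], [0.004, 0.004, -1.0]]
force: [1.3, 0.8, 0.6]
grip_width: 0.004
```

{"method": "play_rows", "body": {
  "targets": [
    [-0.15, 0, 0, 0, 0, 0, 0],
    [-0.3, 0, 0, 0, 0, 0, 0],
    [-0.45, -0.05, 0, 0, 0, 0, 0],
    [-0.6, -0.06, 0, 0, 0, 0, 0],
    [-0.75, -0.08, 0, 0, 0, 0, 0],
    [-0.9, -0.09, 0, 0, 0, 0, 0],
    [-1, -0.1, 0, 0, 0, 0, 0],
    [-1, -0.1, 0, 0, 0, 0, 0]
  ]
}}

```text
time_s: 22.6
ee_pos: [0.5849, -0.0863, 0.0289]
eef_rot: [[0.994, 0.108, 0.004], [0.108, -0.994, -0.004], [0.004, 0.004, -1.0]]
force: [1.1, 0.5, 0.6]
grip_width: 0.002
```

{"method": "play_rows", "body": {
  "targets": [
    [-0.1, 0, 0, 0, 0, 0, 0],
    [-0.2, 0, 0, 0, 0, 0, 0],
    [-0.3, 0, 0, 0, 0, 0, 0],
    [-0.4, 0, 0, 0, 0, 0, 0],
    [-0.5, -0.05, 0, 0, 0, 0, 0],
    [-0.6, -0.06, 0, 0, 0, 0, 0],
    [-0.7, -0.07, 0, 0, 0, 0, 0],
    [-0.8, -0.08, 0, 0, 0, 0, 0]
  ]
}}

```text
time_s: 23.4
ee_pos: [0.5841, -0.0864, 0.0288]
eef_rot: [[0.994, 0.108, 0.004], [0.108, -0.994, -0.004], [0.004, 0.004, -1.0]]
force: [0.9, 0.9, 0.6]
grip_width: 0.001
```

{"method": "play_rows", "body": {
  "targets": [
    [-0.1, 0, 0, 0, 0, 0, 0],
    [-0.2, 0, 0, 0, 0, 0, 0],
    [-0.3, 0, 0, 0, 0, 0, 0],
    [-0.4, 0, 0, 0, 0, 0, 0],
    [-0.5, -0.05, 0, 0, 0, 0, 0],
    [-0.6, -0.06, 0, 0, 0, 0, 0],
    [-0.7, -0.07, 0, 0, 0, 0, 0],
    [-0.8, -0.08, 0, 0, 0, 0, 0]
  ]
}}

```text
time_s: 24.2
ee_pos: [0.5833, -0.0864, 0.0288]
eef_rot: [[0.994, 0.108, 0.004], [0.108, -0.994, -0.004], [0.004, 0.004, -1.0]]
force: [0.6, 0.1, -0.6]
grip_width: 0.008
```

{"method": "play_rows", "body": {
  "targets": [
    [-0.1, 0, 0, 0, 0, 0, 0],
    [-0.2, 0, 0, 0, 0, 0, 0],
    [-0.3, 0, 0, 0, 0, 0, 0],
    [-0.4, 0, 0, 0, 0, 0, 0],
    [-0.5, -0.05, 0, 0, 0, 0, 0],
    [-0.6, -0.06, 0, 0, 0, 0, 0],
    [-0.7, -0.07, 0, 0, 0, 0, 0],
    [-0.8, -0.08, 0, 0, 0, 0, 0]
  ]
}}

```text
time_s: 25.0
ee_pos: [0.5825, -0.0865, 0.0288]
eef_rot: [[0.994, 0.108, 0.004], [0.108, -0.994, -0.004], [0.004, 0.004, -1.0]]
force: [0.7, 0.9, 0.1]
grip_width: 0.007
```

{"method": "play_rows", "body": {
  "targets": [
    [-0.1, 0, 0, 0, 0, 0, 0],
    [-0.2, 0, 0, 0, 0, 0, 0],
    [-0.3, 0, 0, 0, 0, 0, 0],
    [-0.4, 0, 0, 0, 0, 0, 0],
    [-0.5, -0.05, 0, 0, 0, 0, 0],
    [-0.6, -0.06, 0, 0, 0, 0, 0],
    [-0.7, -0.07, 0, 0, 0, 0, 0],
    [-0.8, -0.08, 0, 0, 0, 0, 0]
  ]
}}

```text
time_s: 25.8
ee_pos: [0.5817, -0.0866, 0.0288]
eef_rot: [[0.994, 0.108, 0.004], [0.108, -0.994, -0.004], [0.004, 0.004, -1.0]]
force: [0.8, 0.6, -0.7]
grip_width: 0.005
```

```bash
python3 look.py 13
```

```text
25.85 [ 0.5816 -0.0866  0.0288] [ 0.7  1.  -0.6] [ 0.16 -0.23  0.01] 0.004636908339137077
```

View pics/s13.png

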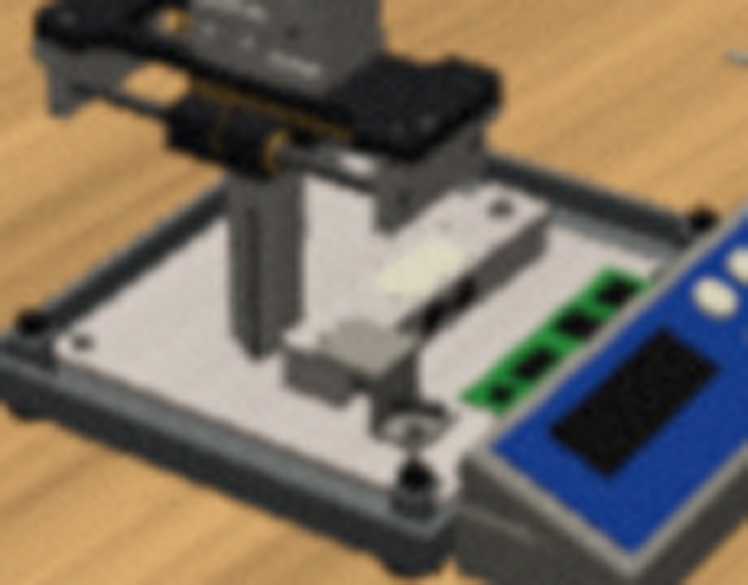

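{"method": "play_rows", "body": {
  "targets": [
    [-0.1, 0, 0, 0, 0, 0, 0],
    [-0.2, 0, 0, 0, 0, 0, 0],
    [-0.3, 0, 0, 0, 0, 0, 0],
    [-0.4, 0, 0, 0, 0, 0, 0],
    [-0.5, -0.05, 0, 0, 0, 0, 0],
    [-0.6, -0.06, 0, 0, 0, 0, 0],
    [-0.7, -0.07, 0, 0, 0, 0, 0],
    [-0.8, -0.08, 0, 0, 0, 0, 0]
  ]
}}

```text
time_s: 26.65
ee_pos: [0.5808, -0.0867, 0.0288]
eef_rot: [[0.994, 0.108, 0.004], [0.108, -0.994, -0.004], [0.004, 0.004, -1.0]]
force: [0.9, 0.4, -1.1]
grip_width: 0.001
```

{"method": "play_rows", "body": {
  "targets": [
    [-0.1, 0, 0, 0, 0, 0, 0],
    [-0.2, 0, 0, 0, 0, 0, 0],
    [-0.3, 0, 0, 0, 0, 0, 0],
    [-0.4, 0, 0, 0, 0, 0, 0],
    [-0.5, -0.05, 0, 0, 0, 0, 0],
    [-0.6, -0.06, 0, 0, 0, 0, 0],
    [-0.7, -0.07, 0, 0, 0, 0, 0],
    [-0.8, -0.08, 0, 0, 0, 0, 0]
  ]
}}

```text
time_s: 27.45
ee_pos: [0.5803, -0.0867, 0.0289]
eef_rot: [[0.994, 0.108, 0.005], [0.108, -0.994, -0.004], [0.004, 0.004, -1.0]]
force: [1.2, 1.0, -0.0]
grip_width: 0.006
```

{"method": "play_rows", "body": {
  "targets": [
    [-0.1, 0, 0, 0, 0, 0, 0],
    [-0.2, 0, 0, 0, 0, 0, 0],
    [-0.3, 0, 0, 0, 0, 0, 0],
    [-0.4, 0, 0, 0, 0, 0, 0],
    [-0.5, -0.05, 0, 0, 0, 0, 0],
    [-0.5, -0.05, 0, 0, 0, 0, 0],
    [-0.5, -0.05, 0, 0, 0, 0, 0],
    [-0.5, -0.05, 0, 0, 0, 0, 0]
  ]
}}

```text
time_s: 28.25
ee_pos: [0.5801, -0.0867, 0.029]
eef_rot: [[0.994, 0.107, 0.005], [0.107, -0.994, -0.003], [0.005, 0.004, -1.0]]
force: [2.6, 2.0, 0.2]
grip_width: 0.004
```

```bash
python3 - <<'E'
from h import *
o=sensors.get_obs(); print(o['ee_pos'].round(5),np.round(o['force'],2),np.round(o['torque'],2),o['joint_torque'].round(2))
E
```

```text
[ 0.58015 -0.08672  0.02898] [2.62 1.98 0.16] [ 0.4  -0.6  -0.04] [-1.320e+00 -4.447e+01 -1.712e+01 -7.900e-01  9.000e-01 -4.000e-02]
```

{"method": "play_rows", "body": {
  "targets": [
    [-0.4, -0.04, 0, 0, 0, 0, 0],
    [-0.5, -0.05, 0, 0, 0, 0, 0],
    [-0.6, -0.06, 0, 0, 0, 0, 0],
    [-0.7, -0.07, 0, 0, 0, 0, 0],
    [-0.8, -0.08, 0, 0, 0, 0, 0],
    [-0.8, -0.08, 0, 0, 0, 0, 0],
    [-0.8, -0.08, 0, 0, 0, 0, 0],
    [-0.8, -0.08, 0, 0, 0, 0, 0]
  ]
}}

```text
time_s: 29.05
ee_pos: [0.58, -0.0868, 0.0292]
eef_rot: [[0.994, 0.107, 0.007], [0.107, -0.994, -0.003], [0.006, 0.004, -1.0]]
force: [4.5, 2.4, -0.4]
grip_width: 0.005
```

```bash
python3 look.py 14
```

```text
29.1 [ 0.5801 -0.0868  0.0292] [3.9 3.  0.4] [ 0.42 -0.87 -0.03] 0.0028890243267315823
```

View pics/s14.png

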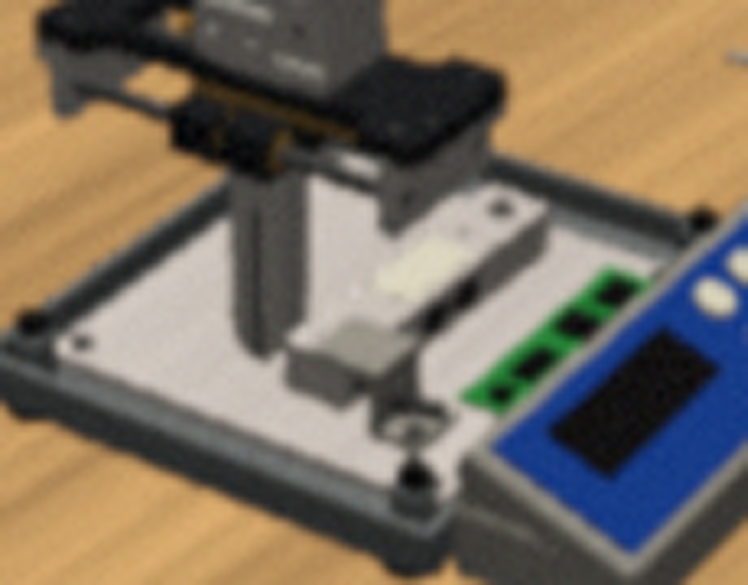

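{"method": "play_rows", "body": {
  "targets": [
    [-0.8, 0.1, 0, 0, 0, 0, 0],
    [-0.9, 0.2, 0, 0, 0, 0, 0],
    [-1, 0.2, 0, 0, 0, 0, 0],
    [-1.1, 0.2, 0, 0, 0, 0, 0],
    [-1.2, 0.2, 0, 0, 0, 0, 0],
    [-1.3, 0.2, 0, 0, 0, 0, 0],
    [-1.3, 0.2, 0, 0, 0, 0, 0],
    [-1.3, 0.2, 0, 0, 0, 0, 0]
  ]
}}

```text
time_s: 29.9
ee_pos: [0.5799, -0.0868, 0.0296]
eef_rot: [[0.994, 0.107, 0.009], [0.107, -0.994, -0.004], [0.009, 0.005, -1.0]]
force: [4.6, 1.7, 0.4]
grip_width: 0.007
```

```bash
python3 - <<'E'
from h import *
o=sensors.get_obs(); print(o['ee_pos'].round(5),np.round(o['force'],2),np.round(o['torque'],2),o['joint_torque'].round(2))
E
```

```text
[ 0.57995 -0.08683  0.02961] [4.6  1.7  0.36] [ 0.39 -1.04 -0.03] [ -1.57 -44.   -15.68  -1.01   1.66  -0.05]
```

{"method": "play_rows", "body": {
  "targets": [
    [-1.3, 0.2, 0, 0, 0, 0, 0],
    [-1.4, 0.2, 0, 0, 0.001, 0, 0],
    [-1.5, 0.2, 0, 0, 0.002, 0, 0],
    [-1.6, 0.2, 0, 0, 0.002, 0, 0],
    [-1.7, 0.2, 0, 0, 0.002, 0, 0],
    [-1.7, 0.2, 0, 0, 0.002, 0, 0],
    [-1.7, 0.2, 0, 0, 0.002, 0, 0],
    [-1.7, 0.2, 0, 0, 0.002, 0, 0]
  ]
}}

```text
time_s: 30.7
ee_pos: [0.5798, -0.0869, 0.0301]
eef_rot: [[0.994, 0.107, 0.01], [0.107, -0.994, -0.005], [0.01, 0.006, -1.0]]
force: [5.9, 2.6, 0.3]
grip_width: 0.006
```

```bash
python3 - <<'E'
from h import *
o=sensors.get_obs(); print(o['ee_pos'].round(5),np.round(o['force'],2),np.round(o['torque'],2),o['joint_torque'].round(2))
E
```

```text
[ 0.57982 -0.08693  0.03011] [5.87 2.55 0.34] [ 0.35 -1.11 -0.04] [ -1.63 -43.87 -15.41  -1.06   1.81  -0.05]
```

{"method": "play_rows", "body": {
  "targets": [
    [-1.7, 0.2, 0, 0, 0.002, 0, 0],
    [-1.9, 0.2, -0.2, 0, 0.003, 0, 0],
    [-2.1, 0.2, -0.4, 0, 0.004, 0, 0],
    [-2.2, 0.2, -0.5, 0, 0.004, 0, 0],
    [-2.3, 0.2, -0.5, 0, 0.004, 0, 0],
    [-2.3, 0.2, -0.5, 0, 0.004, 0, 0],
    [-2.3, 0.2, -0.5, 0, 0.004, 0, 0],
    [-2.3, 0.2, -0.5, 0, 0.004, 0, 0]
  ]
}}

```text
time_s: 31.5
ee_pos: [0.5797, -0.0869, 0.0303]
eef_rot: [[0.994, 0.107, 0.011], [0.107, -0.994, -0.005], [0.01, 0.006, -1.0]]
force: [7.7, 1.9, -0.4]
grip_width: 0.004
```

```bash
python3 - <<'E'
from h import *
o=sensors.get_obs(); print(o['ee_pos'].round(5),np.round(o['force'],2),np.round(o['torque'],2),o['joint_torque'].round(2))
E
```

```text
[ 0.57974 -0.08695  0.03035] [ 7.68  1.86 -0.42] [ 0.38 -1.32 -0.03] [ -1.92 -43.64 -14.91  -1.24   2.05  -0.06]
```

{"method": "play_rows", "body": {
  "targets": [
    [-2.4, 0.2, -0.4, 0, 0.004, 0, 0],
    [-2.5, 0.2, -0.4, 0, 0.004, 0, 0],
    [-2.6, 0.2, -0.4, 0, 0.004, 0, 0],
    [-2.6, 0.2, -0.4, 0, 0.004, 0, 0],
    [-2.6, 0.2, -0.4, 0, 0.004, 0, 0],
    [-2.6, 0.2, -0.4, 0, 0.004, 0, 0],
    [-2.6, 0.2, -0.4, 0, 0.004, 0, 0],
    [-2.6, 0.2, -0.4, 0, 0.004, 0, 0]
  ]
}}

```text
time_s: 32.3
ee_pos: [0.5797, -0.087, 0.0306]
eef_rot: [[0.994, 0.106, 0.012], [0.106, -0.994, -0.006], [0.011, 0.007, -1.0]]
force: [7.5, 2.5, -0.6]
grip_width: 0.008
```

```bash
python3 look.py 15; python3 - <<'E'
from h import *
d=snap('top'); np.savez('top15.npz',**d); t=d['frame'][:,:,::-1]; cv2.imwrite('pics/t15.png',cv2.resize(t[155:295,295:420],None,fx=4.2,fy=4.2,interpolation=cv2.INTER_CUBIC))
o=sensors.get_obs(); print(np.round(o['force'],2),np.round(o['torque'],2))
E
```

```text
32.35 [ 0.5797 -0.087   0.0305] [ 7.  3. -1.] [ 0.5  -1.45 -0.04] 0.005089056313407758
[ 7.51  2.33 -1.87] [ 0.48 -1.4  -0.13]
```

View pics/s15.png

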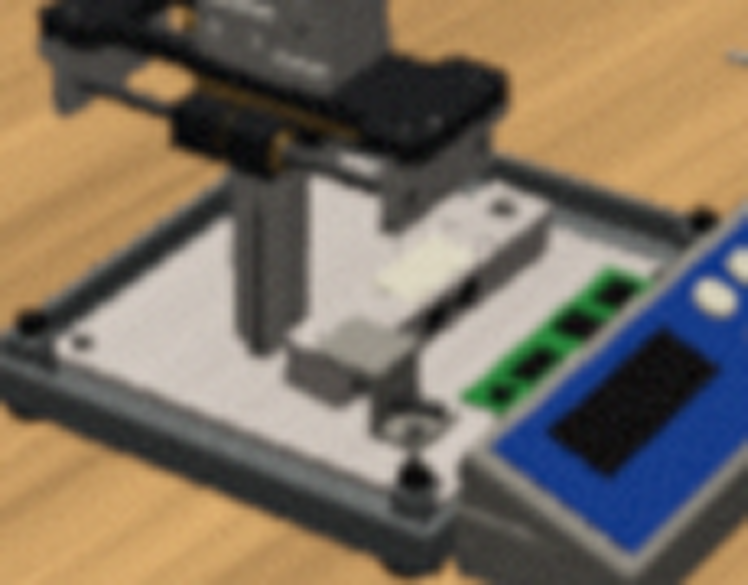

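View pics/t15.png

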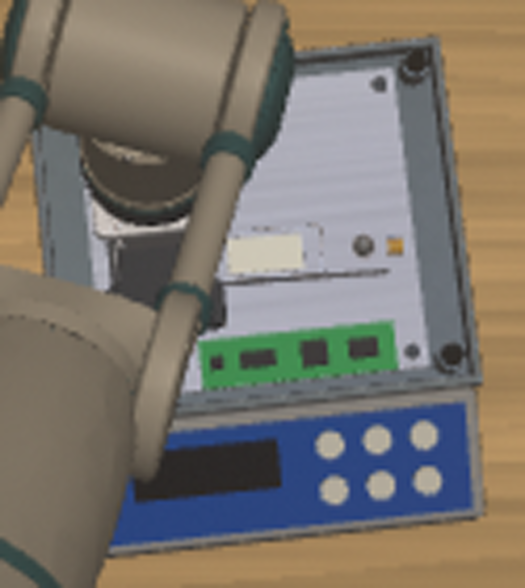

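{"method": "play_rows", "body": {
  "targets": [
    [-2.6, 0.2, -0.4, 0, 0.004, 0, 0],
    [-2.7, 0.2, -0.4, 0, 0.004, 0, 0],
    [-2.8, 0.2, -0.4, 0, 0.004, 0, 0],
    [-2.8, 0.2, -0.4, 0, 0.004, 0, 0],
    [-2.8, 0.2, -0.4, 0, 0.004, 0, 0],
    [-2.8, 0.2, -0.4, 0, 0.004, 0, 0],
    [-2.8, 0.2, -0.4, 0, 0.004, 0, 0],
    [-2.8, 0.2, -0.4, 0, 0.004, 0, 0]
  ]
}}

```text
time_s: 33.2
ee_pos: [0.5796, -0.087, 0.0307]
eef_rot: [[0.994, 0.106, 0.013], [0.106, -0.994, -0.006], [0.013, 0.007, -1.0]]
force: [7.6, 3.1, -0.7]
grip_width: 0.005
```

{"method": "play_rows", "body": {
  "targets": [
    [-2.8, 0.2, -0.3, 0, 0.004, 0, 0],
    [-2.9, 0.2, -0.3, 0, 0.004, 0, 0],
    [-2.9, 0.2, -0.3, 0, 0.004, 0, 0],
    [-2.9, 0.2, -0.3, 0, 0.004, 0, 0],
    [-2.9, 0.2, -0.3, 0, 0.004, 0, 0],
    [-2.9, 0.2, -0.3, 0, 0.004, 0, 0],
    [-2.9, 0.2, -0.3, 0, 0.004, 0, 0],
    [-2.9, 0.2, -0.3, 0, 0.004, 0, 0]
  ]
}}

```text
time_s: 34.0
ee_pos: [0.5796, -0.087, 0.0309]
eef_rot: [[0.994, 0.105, 0.015], [0.105, -0.994, -0.007], [0.014, 0.008, -1.0]]
force: [6.4, 2.2, -2.2]
grip_width: 0.005
```

{"method": "play_rows", "body": {
  "targets": [
    [-1.5, 0.1, 0, 0, 0, 0, 0],
    [-0.5, 0, 0, 0, 0, 0, 0],
    [0.5, 0.05, 0, 0, 0, 0, 0],
    [2, 0.2, 0, 0, 0, 0, 0],
    [5, 0.5, 0, 0, 0, 0, 0],
    [10, 1, 0, 0, 0, 0, 0],
    [20, 2, 0, 0, 0, 0, 0],
    [30, 3, 0, 0, 0, 0, 0]
  ]
}}

```text
time_s: 34.8
ee_pos: [0.6102, -0.0841, 0.0309]
eef_rot: [[0.994, 0.105, 0.015], [0.105, -0.994, -0.007], [0.014, 0.008, -1.0]]
force: [-0.2, -0.2, -0.0]
grip_width: 0.005
```

{"method": "play_rows", "body": {
  "targets": [
    [0, 0, 10, 0, 0, 0, 0],
    [0, 0, 30, 0, 0, 0, 0],
    [0, 0, 55, 0, 0, 0, 0],
    [0, 0, 80, 0, 0, 0, 0],
    [0, 0, 110, 0, 0, 0, 0],
    [-25, 30, 140, 0, 0, 0, 0],
    [-55, 70, 150, 0, 0, 0, 0],
    [-80, 110, 150, 0, 0, 0, 0]
  ]
}}

```text
time_s: 35.6
ee_pos: [0.5305, 0.0264, 0.1838]
eef_rot: [[0.994, 0.103, 0.019], [0.104, -0.995, -0.007], [0.018, 0.009, -1.0]]
force: [-0.1, 0.5, 0.1]
grip_width: 0.002
```

{"method": "play_rows", "body": {
  "targets": [
    [-15, 40, 0, 0, 0, 0, 0],
    [-30, 80, 0, 0, 0, 0, 0],
    [-45, 120, 0, 0, 0, 0, 0],
    [-50, 150, 0, 0, 0, 0, 0],
    [-50, 150, 0, 0, 0, 0, 0],
    [-50, 150, 0, 0, 0, 0, 0],
    [-50, 150, 0, 0, 0, 0, 0],
    [-50, 150, 0, 0, 0, 0, 0]
  ]
}}

```text
time_s: 36.4
ee_pos: [0.4809, 0.1752, 0.1839]
eef_rot: [[0.995, 0.102, 0.019], [0.102, -0.995, -0.008], [0.018, 0.01, -1.0]]
force: [0.7, 0.1, -0.1]
grip_width: 0.003
```

```bash
python3 look.py 16; python3 - <<'E'
from h import *
d=snap('top'); np.savez('top16.npz',**d); t=d['frame'][:,:,::-1]; cv2.imwrite('pics/top16.png',t); cv2.imwrite('pics/t16.png',cv2.resize(t[155:295,295:420],None,fx=4.2,fy=4.2,interpolation=cv2.INTER_CUBIC))
E
```

```text
36.45 [0.4809 0.1753 0.1838] [-0.5  0.5 -0.4] [ 0.   -0.05  0.04] 0.0034404019699269496
```

View pics/s16.png

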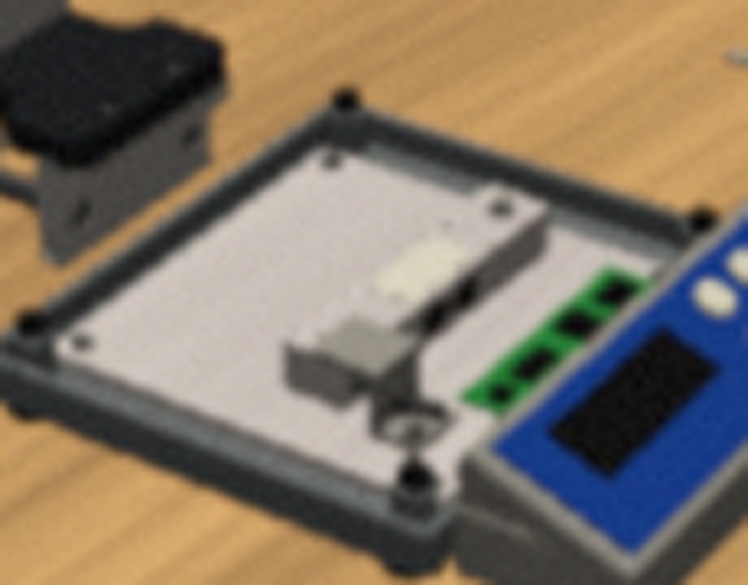

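View pics/t16.png

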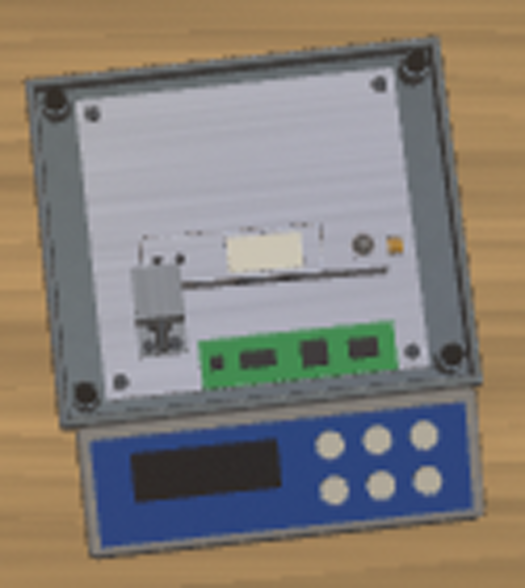

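View pics/top16.png

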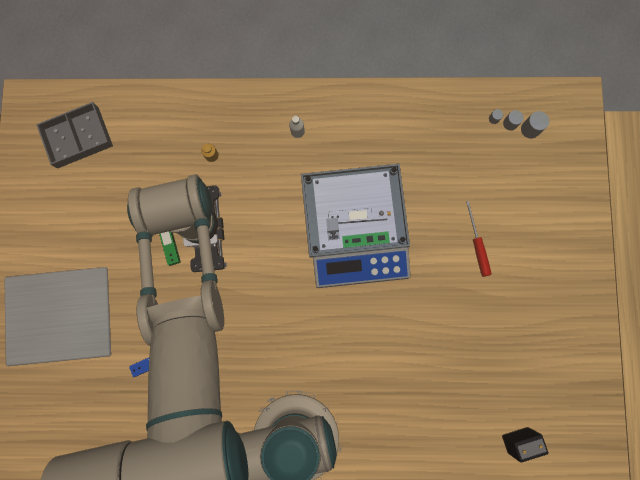

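```bash
python3 - <<'E'
from h import *
a=load('side15.npz')['frame'];b=load('side16.npz')['frame']
g=lambda f,r:cv2.cvtColor(f,cv2.COLOR_RGB2GRAY)[r[0]:r[1],r[2]:r[3]].astype(np.float32)
for r in((212,240,320,346),(226,250,303,330),(206,246,318,350)): print(cv2.phaseCorrelate(g(a,r),g(b,r),cv2.createHanningWindow((r[3]-r[2],r[1]-r[0]),cv2.CV_32F)))
a=load('top15.npz')['frame'];b=load('top16.npz')['frame'];r=(206,226,351,395)
print(cv2.phaseCorrelate(g(a,r),g(b,r),cv2.createHanningWindow((r[3]-r[2],r[1]-r[0]),cv2.CV_32F)))
a=load('side0.npz')['frame'];b=load('side16.npz')['frame']
r=(190,290,150,235);print('flux/weight',cv2.phaseCorrelate(g(a,r),g(b,r)))
r=(330,375,270,310);print('reel',cv2.phaseCorrelate(g(a,r),g(b,r)))
r=(450-0,480,0,640)
E
```

```text
((0.13134259849371155, 0.18258927427906535), 0.9761479848696861)
((0.32338132775884176, -0.01684950408207797), 0.8643830138960003)
((-0.3297312943277113, 0.06706017551156407), 0.9305361200124025)
((0.40519372781657736, -0.1723634412119015), 1.0156338634093602)
flux/weight ((0.013462120206945372, -0.03250979528287701), 0.7386700407663981)
reel ((-0.05318365552991011, 0.542404903437582), 0.9525761286417643)
```

```bash
python3 -c "
from workcell import order; print(order.hand_in())"
```

```text
the job is handed in; nothing more can be done
None
```

I fitted the load cell, pressed it against the stop screw and handed the job in at about 36.5 s. The hand-in gives no verdict.

**Placing:** I gripped the aluminium cell across its middle and lowered its hole over the pin, with the free end about 0.4 rad clear of the bracket. It touched the plate at the expected height, and I let go. The top view showed the pin standing through the hole.

**Pressing:** I pushed the free end under the lip in steps of 1 mm or less until it met the screw, which stands about 15 mm out. I then held it at about 6.5 to 7.7 N by the wrist sensor for over 2 s. I have no direct reading of the force between cell and bracket. Readings were taken only at the end of each 0.8 s move and scatter by about 1 N; the highest was about 8 N.

**Last checks:**
- The cell lies flat on the pin, in line with the scale to about 0.04 rad, and the arm is well clear.
- Comparing images from before and after I backed off shows a cell shift of 0.1 to 0.4 px, so at most about 0.8 mm. Part of that comes from the gripper leaving the view. I could not see the gap to the screw, which the lip hides.
- The flux bottle and the test weight did not shift measurably. The reel comparison gave 0.5 px (about 1 mm), though the arm never came near it. The screwdriver looks unmoved, by eye only.

**Disagreement:** the camera and the arm's own position differed by about 3.5 mm on where the hole was above the pin. I followed the camera, and the hole went on without extra force.

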